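Clear the prep counter: nest the empties, hang the tongs

TASK

Clear the prep counter after service: nest all the empty yellow-collared tubs one in another in the orange-collared tub of the sprung cradle, each fully seated, and with the last one in give the stack a light push until the cradle dips about half way, never ramming it to its bottom stop where the tubs would jam. Hang all three coal tongs from the holder astride the rail's bar, bend on the bar and legs down on either side. Leave everything else on the counter where it is.

Things in the scene. Friction and masses are not known exactly. Their poses are not given: they have to be found in the camera images.
- nest (a joint): dip of the sprung receiver tub of the nesting cradle: 0 = fully up, grows downward to 0.020 m at the bottom stop (half way = 0.010). The spring takes about 1.2 N per mm; the nested tubs' own weight dips it 0 to 4 mm, so half way needs a push of some 8 to 12 N.
- nest_seat (a point): centre of the underside of the receiver tub (orange collar, steel body, same shape as the yellow-collared tubs), which stands on the cradle's spring and moves down with it. x along its 102 mm length, y its width, z up. The k-th tub nested in it has its underside 33 x k mm above this point; 33 mm of each tub then shows above the rim below. Half turns make no difference.
- cradle: fixed dark steel base of the nesting cradle, 122 x 80 mm; origin at the centre of its underside, axes as nest_seat, which is 34 mm above it when up. A 75 mm index post stands at its +x end. Inside, each tub's collar opening is 95 x 55 mm; outside, each tub tapers from 84 x 44 mm at the foot to 98 x 58 mm at 50 mm height, so the taper meets the rim below 39 mm up.
- rail: fixed steel stand: two posts 250 mm apart carrying a horizontal round bar 12 mm thick that runs along the stand's y axis, its centre line 160 mm above the counter; origin on the counter midway between the posts
- rail_mid (a point): middle of the rail's bar, on its centre line (160 mm up); y runs along the bar, z up; bar free over 110 mm either way
- holder: fixed grey open-topped box 74 (x) x 170 (y) x 50 mm high with three bays side by side along y, one pair of tongs standing in each; origin at the centre of its underside
- tub1: empty black plastic tub with a yellow collar, tapered, open on top, about 90 g, 102 (x) x 62 (y) x 72 mm high; foot 84 x 44 mm; the upright collar runs from 50 mm to the rim at 72 mm and can be gripped across its 62 mm width; origin at the centre of its underside, z up; stands on the counter at the start. May be absent.
- tub2: empty black plastic tub with a yellow collar, tapered, open on top, about 90 g, 102 (x) x 62 (y) x 72 mm high; foot 84 x 44 mm; the upright collar runs from 50 mm to the rim at 72 mm and can be gripped across its 62 mm width; origin at the centre of its underside, z up; stands on the counter at the start. May be absent.
- tub3: empty black plastic tub with a yellow collar, tapered, open on top, about 90 g, 102 (x) x 62 (y) x 72 mm high; foot 84 x 44 mm; the upright collar runs from 50 mm to the rim at 72 mm and can be gripped across its 62 mm width; origin at the centre of its underside, z up; stands on the counter at the start. May be absent.
- tub4: empty black plastic tub with a yellow collar, tapered, open on top, about 90 g, 102 (x) x 62 (y) x 72 mm high; foot 84 x 44 mm; the upright collar runs from 50 mm to the rim at 72 mm and can be gripped across its 62 mm width; origin at the centre of its underside, z up; stands on the counter at the start. May be absent.
- tub5: empty black plastic tub with a yellow collar, tapered, open on top, about 90 g, 102 (x) x 62 (y) x 72 mm high; foot 84 x 44 mm; the upright collar runs from 50 mm to the rim at 72 mm and can be gripped across its 62 mm width; origin at the centre of its underside, z up; stands on the counter at the start. May be absent.
- tongs1: rigid steel coal tongs, an upside-down U about 112 mm high, standing legs down: two flat legs 4 mm thick, 26 mm wide (along y), 90 mm long, at x = -20 and +20 mm (44 mm over the outside, 36 mm clear between), joined at the top by a round bend; origin midway between the leg ends, z up towards the bend. 80 g; grip across the two legs (44 mm, along x) below the bend.
- tongs1_bend (a point): underside of the bend of these tongs, 108 mm above the leg ends; this rests on top of the bar when they hang
- tongs2: rigid steel coal tongs, an upside-down U about 112 mm high, standing legs down: two flat legs 4 mm thick, 26 mm wide (along y), 90 mm long, at x = -20 and +20 mm (44 mm over the outside, 36 mm clear between), joined at the top by a round bend; origin midway between the leg ends, z up towards the bend. 80 g; grip across the two legs (44 mm, along x) below the bend.
- tongs2_bend (a point): underside of the bend of these tongs, 108 mm above the leg ends; this rests on top of the bar when they hang
- tongs3: rigid steel coal tongs, an upside-down U about 112 mm high, standing legs down: two flat legs 4 mm thick, 26 mm wide (along y), 90 mm long, at x = -20 and +20 mm (44 mm over the outside, 36 mm clear between), joined at the top by a round bend; origin midway between the leg ends, z up towards the bend. 80 g; grip across the two legs (44 mm, along x) below the bend.
- tongs3_bend (a point): underside of the bend of these tongs, 108 mm above the leg ends; this rests on top of the bar when they hang
- spice_jar: bystander, black jar with yellow lid; leave it alone
- green_jar: bystander, clear jar with green lid; leave it alone
- clay_bowl: bystander, terracotta pipe bowl; leave it alone
- steel_bowl: bystander, open steel bowl; leave it alone
- scraper: bystander, spatula; leave it alone
- card_box: bystander, cardboard box; leave it alone
- black_lid: bystander, loose black lid; leave it alone

How it is judged:
On the way:
1. all tubs nested in the cradle and the stack pushed down lightly (cradle dipped past 6 mm) (horizontal distance between each of tub1, tub2, tub3, tub4, tub5 and nest_seat below 0.008 m and angle between each of tub1, tub2, tub3, tub4, tub5's own z axis and vertical below 0.08 rad and (z of tub1 in the frame of nest_seat between 0.0257 and 0.0387 m or z of tub1 in the frame of nest_seat between 0.0584 and 0.0714 m or z of tub1 in the frame of nest_seat between 0.0911 and 0.1041 m or z of tub1 in the frame of nest_seat between 0.1238 and 0.1368 m or z of tub1 in the frame of nest_seat between 0.1565 and 0.1695 m) and (z of tub2 in the frame of nest_seat between 0.0257 and 0.0387 m or z of tub2 in the frame of nest_seat between 0.0584 and 0.0714 m or z of tub2 in the frame of nest_seat between 0.0911 and 0.1041 m or z of tub2 in the frame of nest_seat between 0.1238 and 0.1368 m or z of tub2 in the frame of nest_seat between 0.1565 and 0.1695 m) and (z of tub3 in the frame of nest_seat between 0.0257 and 0.0387 m or z of tub3 in the frame of nest_seat between 0.0584 and 0.0714 m or z of tub3 in the frame of nest_seat between 0.0911 and 0.1041 m or z of tub3 in the frame of nest_seat between 0.1238 and 0.1368 m or z of tub3 in the frame of nest_seat between 0.1565 and 0.1695 m) and (z of tub4 in the frame of nest_seat between 0.0257 and 0.0387 m or z of tub4 in the frame of nest_seat between 0.0584 and 0.0714 m or z of tub4 in the frame of nest_seat between 0.0911 and 0.1041 m or z of tub4 in the frame of nest_seat between 0.1238 and 0.1368 m or z of tub4 in the frame of nest_seat between 0.1565 and 0.1695 m) and (z of tub5 in the frame of nest_seat between 0.0257 and 0.0387 m or z of tub5 in the frame of nest_seat between 0.0584 and 0.0714 m or z of tub5 in the frame of nest_seat between 0.0911 and 0.1041 m or z of tub5 in the frame of nest_seat between 0.1238 and 0.1368 m or z of tub5 in the frame of nest_seat between 0.1565 and 0.1695 m) and value of joint nest above 0.006 m), for 0.1 s.
At the end, for the whole second after the job is handed in: each tub nested in the stack: within 8 mm of its axis, 0.08 rad of upright, underside k x 32.7 mm (-7/+6) above nest_seat; each tongs' bend 0-14 mm above the bar's centre line, within 15 mm across and 115 mm along, tilt under 0.35 rad; all at rest; cradle dip under 5.5 mm (horizontal distance between each of tub1, tub2, tub3, tub4, tub5 and nest_seat below 0.008 m and angle between each of tub1, tub2, tub3, tub4, tub5's own z axis and vertical below 0.08 rad and (z of tub1 in the frame of nest_seat between 0.0257 and 0.0387 m or z of tub1 in the frame of nest_seat between 0.0584 and 0.0714 m or z of tub1 in the frame of nest_seat between 0.0911 and 0.1041 m or z of tub1 in the frame of nest_seat between 0.1238 and 0.1368 m or z of tub1 in the frame of nest_seat between 0.1565 and 0.1695 m) and (z of tub2 in the frame of nest_seat between 0.0257 and 0.0387 m or z of tub2 in the frame of nest_seat between 0.0584 and 0.0714 m or z of tub2 in the frame of nest_seat between 0.0911 and 0.1041 m or z of tub2 in the frame of nest_seat between 0.1238 and 0.1368 m or z of tub2 in the frame of nest_seat between 0.1565 and 0.1695 m) and (z of tub3 in the frame of nest_seat between 0.0257 and 0.0387 m or z of tub3 in the frame of nest_seat between 0.0584 and 0.0714 m or z of tub3 in the frame of nest_seat between 0.0911 and 0.1041 m or z of tub3 in the frame of nest_seat between 0.1238 and 0.1368 m or z of tub3 in the frame of nest_seat between 0.1565 and 0.1695 m) and (z of tub4 in the frame of nest_seat between 0.0257 and 0.0387 m or z of tub4 in the frame of nest_seat between 0.0584 and 0.0714 m or z of tub4 in the frame of nest_seat between 0.0911 and 0.1041 m or z of tub4 in the frame of nest_seat between 0.1238 and 0.1368 m or z of tub4 in the frame of nest_seat between 0.1565 and 0.1695 m) and (z of tub5 in the frame of nest_seat between 0.0257 and 0.0387 m or z of tub5 in the frame of nest_seat between 0.0584 and 0.0714 m or z of tub5 in the frame of nest_seat between 0.0911 and 0.1041 m or z of tub5 in the frame of nest_seat between 0.1238 and 0.1368 m or z of tub5 in the frame of nest_seat between 0.1565 and 0.1695 m) and x of tongs1_bend in the frame of rail_mid between -0.015 and 0.015 m and y of tongs1_bend in the frame of rail_mid between -0.115 and 0.115 m and z of tongs1_bend in the frame of rail_mid between 0 and 0.014 m and angle between each of tongs1, tongs2, tongs3's own z axis and vertical below 0.35 rad and linear speed of each of tongs1, tongs2, tongs3, tub1, tub2, tub3, tub4, tub5 below 0.03 m/s and x of tongs2_bend in the frame of rail_mid between -0.015 and 0.015 m and y of tongs2_bend in the frame of rail_mid between -0.115 and 0.115 m and z of tongs2_bend in the frame of rail_mid between 0 and 0.014 m and x of tongs3_bend in the frame of rail_mid between -0.015 and 0.015 m and y of tongs3_bend in the frame of rail_mid between -0.115 and 0.115 m and z of tongs3_bend in the frame of rail_mid between 0 and 0.014 m and value of joint nest below 0.0055 m); the robot touches nothing.
It fails at once if the stack was rammed: cradle pressed to within 3 mm of its bottom stop (value of joint nest above 0.017 m).
It fails at once if a bystander was disturbed (moved over 60 mm) (distance of any of spice_jar, green_jar, clay_bowl, steel_bowl, scraper, card_box, black_lid from where it was at the start of the episode above 0.06 m).
Of tub1, tub2, tub3, tub4, tub5 only 3 to 5 are there at a start; the rules pass over those that are not, and their reading is None.
At some moment in a run one of tub1, tub2, tub3, tub4, tub5 may be knocked a few centimetres aside while the robot is not near it.
It also fails if it takes over 210 s, if anything falls off the work surface, if the arm or the gripper's body presses on something with over 40 N, if the wrist force passes 120 N, or if a joint passes its speed limit or range.

ROBOT

A 6-joint arm with a two-finger parallel gripper is mounted at the origin on the work surface. World frame = base frame: x ahead of the robot, y to its left, z up, the work surface at z = 0. Lengths are in m, angles in rad, forces in N, time in s.
With the tool pointing down it reaches from about 0.25 to 0.725 m from the base axis. Payload 4 kg.
Tool frame: the origin (TCP) lies midway between the tips of the shut fingers; the grasp point (between the pads) lies 19 mm behind it; z points along the fingers, y is the line along which they close (so a half turn about z gives the same grasp; the last joint's range is limited). The gripper opens to 85 mm and grips with 20 to 120 N. Pads are 22 mm wide; open, the fingers measure 114 mm over their backs; the gripper's body (76 mm by 85 mm) begins 54 mm behind the grasp point. The pads swing forward as they close: fully open they stand 13 mm farther back than shut.
Start: joints at [-1.273, 0.241, 0.005, 1.335, 0, 1.571], TCP at [0.147, -0.478, 0.195] pointing down, gripper open.
Joint ranges: [-2.72, 2.72], [-1.05, 1.87], [-1.09, 1.28], [-1.99, 2.15], [-1.42, 1.44], [-3.14, 3.14]. Speed limits (rad/s): [2.79, 2.79, 3.14, 3.14, 3.14, 3.14].

INTERFACE

Orientations are given as a unit quaternion [x, y, z, w].
In Python, from workcell import status, camera, get_calibration, ticket gives the robot as it stands.
- The arm moves only by the shell command python3 -m creep 'ROWS' [OPENING]. ROWS is JSON, a list of rows, each a list of 6 numbers: the shift along the world's x, y, z in cm, then the turn, a rotation vector about the world's x, y, z in degrees. A call has 1 to 8 rows; each row shifts and turns the commanded pose from where the row before left it; what a row does not reach is not made up. A row lasts 1/10 s, in which the tool goes at most 50 mm and 8.59 degrees, less where a joint would pass 70% of its speed; a pose out of reach is approached as far as the arm can. A call is refused whole if a number of a shift passes 5 or a number of a turn 8.59, either way. A call with a gripper value outside its range is refused whole. OPENING is the opening, from -1 (shut) to 1 (fully open), so that 0 is half open, set as the call begins (- or left out, the last holds). The fingers move at their own pace and stop on an object; the grip force is fixed at half the most. Time passes only in rows, so rows that do not move let the fingers close. It gives the time, the measured TCP pose, the force, the opening and the grip force at its end, in the units of the state.
- status.get_obs(): the state, without advancing time (a new reading comes with each control period).
- camera(name): name is "scene" or "top"; returns the picture (420x560x3 uint8, red, green, blue); there is no depth.
- get_calibration(name): a dict with "fx", "fy", "cx", "cy" (pixels), "rvec" (rotation vector, rad) and "tvec" (3), from world to camera coordinates, as OpenCV has them. Camera axes: x right, y down, z forward; pixel columns grow to the right and rows downward; lengths in m; the calibration is good to about 2 mm. A picture is of the moment at which its call begins. get_calibration takes no time and is no camera call.
- ticket.job_done(): hands the job in; it is judged then, once.
The state is a dict: "clock": time; "joint_pos": joint angles; "joint_vel": joint speeds; "tau": joint torques, N m; "eef_pos": TCP position; "tool_rot": TCP orientation; "ft_force": force on the tool from outside, world axes, zero at the start; "ft_torque": the same for the moment, N m; "grip_width": finger opening in m; "grasp_force": force on a finger pad.
Only numpy, scipy, OpenCV 4.12 (cv2) and the standard library are available. Lean on these libraries where they do the work, as an engineer would, in place of code of your own. Each camera call takes 0.05 s, during which the arm holds its last target. There are 200 camera calls.

## Working session

There is one attempt and no reset: what is moved stays moved. The work goes in short steps, Python scripts to look and compute and a shell command to move; the robot and the scene stay as the last step left them, time stands still between calls to the robot, and variables do not carry over. Pictures are saved under pics/ and viewed, at most 14 in all, crops included, and the job is handed in when it is done.

```bash
ls; mkdir -p pics; python3 - <<'E'
from workcell import status, camera, get_calibration
import cv2
for n in("scene","top"):
    im=camera(n); cv2.imwrite(f"pics/{n}0.png",im[:,:,::-1]); print(n,get_calibration(n))
print(status.get_obs())
E
```

```text
pics
scene {'fx': 486.8104118703412, 'fy': 486.8104118703412, 'cx': 278.2975287236843, 'cy': 215.10295547976608, 'rvec': array([ 1.4571245 ,  1.992132  , -0.92328978]), 'tvec': array([ 0.14457547, -0.22589549,  1.73288244])}
top {'fx': 483.47814687625487, 'fy': 483.47814687625487, 'cx': 274.1564522506529, 'cy': 200.93222342857771, 'rvec': array([ 2.0294572 , -2.17924389,  0.25798897]), 'tvec': array([0.02702381, 0.54672679, 1.51520828])}
{'clock': 0.1, 'joint_pos': array([-1.27298528e+00,  2.41324041e-01,  3.87438641e-03,  1.33518538e+00,
       -1.43224257e-05,  1.57077385e+00]), 'joint_vel': array([ 0.00111508, -0.00194997,  0.00383933, -0.00013393,  0.00128096,
        0.00197675]), 'tau': array([-6.16324232e-04, -3.73137295e+01,  2.53010130e+01,  1.08428570e-02,
        6.22985158e-05,  1.84984636e-06]), 'eef_pos': array([ 0.14652763, -0.47739946,  0.19371471]), 'tool_rot': array([ 9.88931956e-01,  1.48366915e-01, -1.43463516e-04, -9.08121062e-04]), 'ft_force': array([-0.60939769,  0.46738183,  0.88478729]), 'ft_torque': array([-0.02325554,  0.02049433, -0.01271795]), 'grasp_force': 0.0, 'grip_width': 0.0857328095115844}
```

View pics/top0.png

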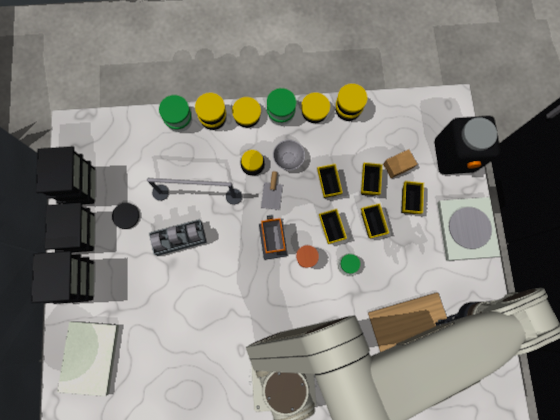

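View pics/scene0.png

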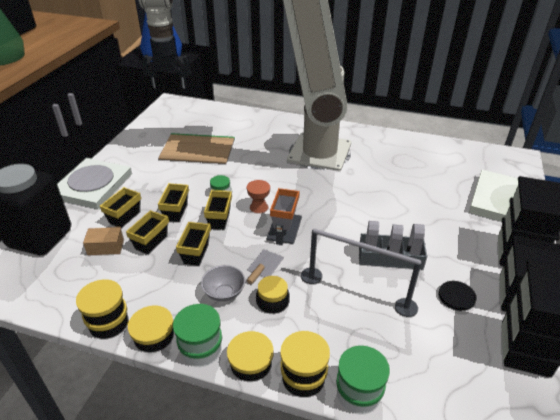

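The top view shows five yellow tubs near (330,181), (372,179), (413,198), (333,227) and (375,222). The orange cradle is at (273,237), the holder at (178,237) and the rail bar runs (150,181) to (238,188). The scene view agrees. Next I fit the poses numerically and check them in a crop.

```bash
cat > h.py <<'E'
from workcell import status, camera, get_calibration
import cv2, numpy as np
from scipy.optimize import minimize
from scipy.spatial.transform import Rotation as R
C={n:get_calibration(n) for n in("scene","top")}
def K(n): c=C[n]; return np.array([[c['fx'],0,c['cx']],[0,c['fy'],c['cy']],[0,0,1]])
def proj(n,P): return cv2.projectPoints(np.float64(P).reshape(-1,3),C[n]['rvec'],C[n]['tvec'],K(n),None)[0][:,0]
def ray(n,px,z):
    Rm=cv2.Rodrigues(C[n]['rvec'])[0]; o=-Rm.T@C[n]['tvec']; d=Rm.T@np.linalg.inv(K(n))@[px[0],px[1],1]
    return o+d*(z-o[2])/d[2]
def tri(pt,ps):  # both-camera least squares point
    f=lambda X:sum(((proj(n,X)[0]-p)**2).sum() for n,p in(("top",pt),("scene",ps)))
    r=minimize(f,ray("top",pt,.1),method='Nelder-Mead',options=dict(xatol=1e-5,fatol=1e-5)); return r.x,r.fun**.5
def mask(im,h0,h1,s=110,v=50):
    return cv2.inRange(cv2.cvtColor(im,cv2.COLOR_RGB2HSV),(h0,s,v),(h1,255,255))
def blobs(m,amin=60):
    m=cv2.morphologyEx(m,cv2.MORPH_CLOSE,np.ones((3,3)))
    return [cv2.convexHull(c)[:,0].astype(float) for c in cv2.findContours(m,cv2.RETR_EXTERNAL,cv2.CHAIN_APPROX_NONE)[0] if cv2.contourArea(c)>amin]
S=8
def fill(hull,o): 
    a=np.zeros((60*S,60*S),np.uint8); cv2.fillConvexPoly(a,np.int32((hull-o+30+.5)*S),1); return a
def box(x,y,t,z0,z1,lx=.102,ly=.062):
    c,s=np.cos(t),np.sin(t)
    return [[x+c*a-s*b,y+s*a+c*b,z] for a in(-lx/2,lx/2) for b in(-ly/2,ly/2) for z in(z0,z1)]
def fit(hulls,zb):
    # hulls: {cam: hull}; returns x,y,yaw, iou
    n0=next(iter(hulls)); p0=ray(n0,hulls[n0].mean(0),zb+.061)
    A={n:(cv2.dilate(fill(h,h.mean(0)),np.ones((S,S))),h.mean(0)) for n,h in hulls.items()}
    def f(q):
        r=0
        for n,(a,o) in A.items():
            b=fill(cv2.convexHull(np.float32(proj(n,box(q[0],q[1],q[2]*10,zb+.05,zb+.072))))[:,0],o)
            r-=(a&b).sum()/(a|b).sum()
        return r/len(A)
    best=min((minimize(f,[p0[0],p0[1],t/10],method='Nelder-Mead',options=dict(initial_simplex=[[p0[0],p0[1],t/10],[p0[0]+.01,p0[1],t/10],[p0[0],p0[1]+.01,t/10],[p0[0],p0[1],t/10+.03]],xatol=1e-4)) for t in(-.8,-.4,0,.4,.8,1.3)),key=lambda r:r.fun)
    return best.x[0],best.x[1],np.degrees(best.x[2]*10),-best.fun
def tubs(ims,zb=0,h=(20,34),ids=None,amin=60,xmax=.6):
    B={n:blobs(mask(ims[n],*h),amin) for n in ims}; out=[]
    for a in B["top"]:
        p=ray("top",a.mean(0),zb+.061)
        if p[0]>xmax: continue
        e=proj("scene",p)[0]; hs={"top":a}
        c=[b for b in B["scene"] if np.linalg.norm(b.mean(0)-e)<8]
        if c: hs["scene"]=c[0]
        out.append((p.round(3)[:2],fit({"top":a},zb),fit(hs,zb) if c else None))
    return out
def snap(): return {n:camera(n) for n in("top","scene")}
E
python3 - <<'E'
from h import *
ims=snap()
np.set_printoptions(precision=4,suppress=True)
for t in tubs(ims,xmax=.8): print(*[np.array(v) if v else v for v in (list(t[0]),t[1],t[2])])
print("orange");
for t in tubs(ims,.034,(0,14)): print(*[np.array(v) if v else v for v in (list(t[0]),t[1],t[2])])
a=cv2.resize(ims["top"][165:265,140:300],(800,500),interpolation=cv2.INTER_CUBIC);cv2.imwrite("pics/t1.png",a[:,:,::-1])
a=cv2.resize(ims["scene"][180:320,260:440],(771,600),interpolation=cv2.INTER_CUBIC);cv2.imwrite("pics/s1.png",a[:,:,::-1])
E
```

```text
[ 0.447 -0.194] [ 0.4509 -0.1935 11.9681  0.9578] [ 0.4516 -0.1926 12.6968  0.9399]
[ 0.466 -0.332] [ 0.4595 -0.3316  8.4342  0.9371] [ 0.4614 -0.33   10.5653  0.9235]
[ 0.53  -0.462] [ 0.5283 -0.4661 -9.1863  0.9558] [ 0.5296 -0.4656 -9.9577  0.9284]
[ 0.598 -0.195] [ 0.6046 -0.1989  7.0625  0.9428] [ 0.6051 -0.1974  7.0856  0.9372]
[ 0.599 -0.343] [ 0.6009 -0.3384 -9.0677  0.9575] [ 0.601  -0.3366 -7.7625  0.9191]
[0.692 0.053] [ 0.6921  0.0585 94.9662  0.6162] [ 0.694   0.0541 12.2699  0.5948]
orange
[ 0.358 -0.101] [ 0.3572 -0.093  87.6195  0.5722] None
[ 0.435 -0.001] [0.4284 0.0009 5.359  0.9013] [0.4303 0.0025 5.1302 0.9306]
```

View pics/t1.png

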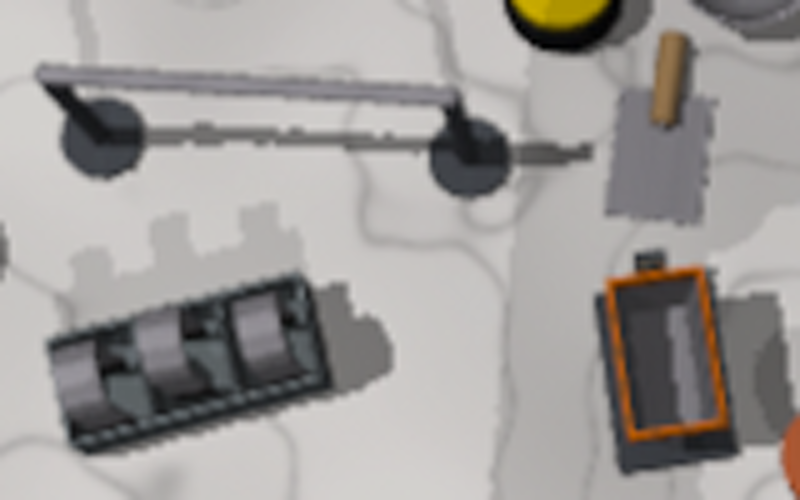

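View pics/s1.png

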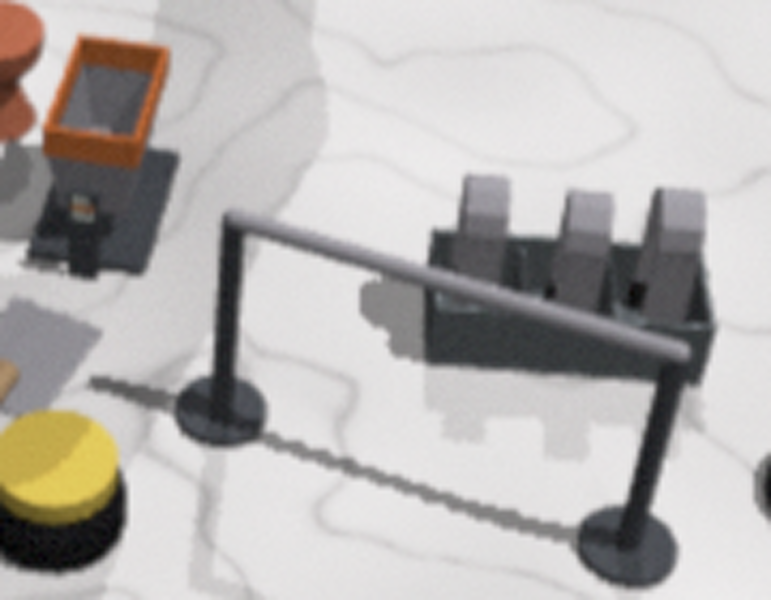

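The crops show the bar from crop pixel (42,75) to (458,97), and the three bends centred near (262,338), (165,350) and (82,383). The index post is at the far end of the orange tub, on its +x side. I turn these into positions.

```bash
python3 - <<'E'
from h import *
np.set_printoptions(precision=4,suppress=True)
T=lambda u,v:(140+u/5-.4,165+v/5-.4)
S_=lambda u,v:(260+u/4.283-.4,180+v/4.286-.4)
for n in C:
    Rm=cv2.Rodrigues(C[n]['rvec'])[0]; print(n,-Rm.T@C[n]['tvec'])
a,b=ray("top",T(42,75),.16),ray("top",T(458,97),.16);print("bar top",a,b,(a+b)/2,np.linalg.norm(a-b),np.degrees(np.arctan2(*(a-b)[:2])))
a,b=ray("scene",S_(686,353),.16),ray("scene",S_(228,218),.16);print("bar scn",a,b,(a+b)/2,np.linalg.norm(a-b),np.degrees(np.arctan2(*(a-b)[:2])))
print(tri(T(42,75),S_(686,353)),tri(T(458,97),S_(228,218)))
print("bases",[ray("top",T(*p),.004) for p in((103,137),(470,157))],[ray("scene",S_(*p),.004) for p in((628,545),(222,408))])
print("holder rim top",*[ray("top",T(*p),.05) for p in((48,345),(305,275),(332,383),(85,448))])
print("holder rim scn",*[ray("scene",S_(*p),.05) for p in((432,232),(712,320),(428,308))])
for q in ([(232,298),(275,292),(290,375),(248,383)],[(133,312),(175,305),(197,388),(155,395)],[(52,350),(95,341),(112,415),(72,425)]):
    P=np.array([ray("top",T(*p),.1) for p in q]);m=P.mean(0); d=(P[0]+P[1]-P[2]-P[3]); w=P[0]+P[3]-P[1]-P[2]
    print("tongs",m,np.degrees(np.arctan2(d[1],d[0])),np.linalg.norm(d)/2,np.linalg.norm(w)/2, ray("top",np.mean([T(*p) for p in q],0),.114))
for p in((487,177),(588,193),(682,190)): print("scene bend back-top",ray("scene",S_(*p),.113))
E
```

```text
scene [1.4469 0.3022 0.9434]
top [0.1885 0.0227 1.5998]
bar top [0.6195 0.3738 0.16  ] [0.5875 0.1185 0.16  ] [0.6035 0.2462 0.16  ] 0.25727988109213473 7.1585882948191895
bar scn [0.6183 0.3762 0.16  ] [0.589  0.1212 0.16  ] [0.6036 0.2487 0.16  ] 0.25674584374647064 6.559628691161503
(array([0.6192, 0.3753, 0.1606]), np.float64(0.6770230645206133)) (array([0.5875, 0.12  , 0.1585]), np.float64(0.5788584301771682))
bases [array([0.6195, 0.3711, 0.004 ]), array([0.5879, 0.1229, 0.004 ])] [array([0.6196, 0.373 , 0.004 ]), array([0.5874, 0.1249, 0.004 ])]
holder rim top [0.4705 0.399  0.05  ] [0.5049 0.2315 0.05  ] [0.4327 0.2168 0.05  ] [0.402  0.3762 0.05  ]
holder rim scn [0.4418 0.2228 0.05  ] [0.4686 0.3992 0.05  ] [0.511  0.2327 0.05  ]
tongs [0.4571 0.2536 0.1   ] 8.351728844637389 0.05458628434735554 0.02683349442681007 [0.4545 0.2514 0.114 ]
tongs [0.4532 0.3139 0.1   ] 13.106058378375595 0.054983396078618095 0.026438113789413062 [0.4506 0.3112 0.114 ]
tongs [0.4361 0.3656 0.1   ] 12.682555476031553 0.04892637788812404 0.026233764755400426 [0.4337 0.3624 0.114 ]
scene bend back-top [0.453  0.2515 0.113 ]
scene bend back-top [0.4491 0.3121 0.113 ]
scene bend back-top [0.4289 0.3661 0.113 ]
```

```bash
python3 -m creep '[[4.8,0.1,-0.6,0,0,-3.4],[4.8,0.1,-0.6,0,0,-3.4],[4.8,0.1,-0.6,0,0,-3.4],[4.8,0.1,-0.6,0,0,-3.4],[4.8,0.2,-0.6,0,0,-3.4],[4.8,0.2,-0.6,0,0,-3.3],[4.8,0.2,-0.4,0,0,-3.2],[4.6,0.1,-0.4,0,0,-3.2]]' 1; python3 -m creep '[[0,0,0,0,0,0]]'
```

```text
clock: 1.0
eef_pos: [0.5306, -0.4663, 0.1497]
tool_rot: [0.996, -0.085, -0.0, -0.0]
ft_force: [0.2, -1.0, -0.2]
grip_width: 0.0852
grasp_force: 0.0
clock: 1.1
eef_pos: [0.5338, -0.4643, 0.1453]
tool_rot: [0.997, -0.081, -0.001, -0.002]
ft_force: [0.7, -0.0, -1.2]
grip_width: 0.0853
grasp_force: 0.0
```

```bash
python3 -m creep '[[0,0,-3,0,0,0],[0,0,-3,0,0,0],[0,0,-2.5,0,0,0],[0,0,0,0,0,0],[0,0,0,0,0,0]]'; python3 -m creep '[[0,0,0,0,0,0],[0,0,0,0,0,0]]'
```

```text
clock: 1.6
eef_pos: [0.528, -0.4668, 0.0654]
tool_rot: [0.996, -0.084, -0.001, -0.0]
ft_force: [0.2, 0.1, 0.2]
grip_width: 0.0853
grasp_force: 0.0
clock: 1.8
eef_pos: [0.5297, -0.4681, 0.068]
tool_rot: [0.996, -0.084, 0.002, 0.001]
ft_force: [0.2, -0.5, -0.3]
grip_width: 0.0856
grasp_force: 0.0
```

```bash
python3 -m creep '[[-0.2,0.1,-1.3,0,0,0],[0,0,-1.3,0,0,0],[0,0,0,0,0,0]]'; python3 -m creep '[[0,0,0,0,0,0],[0,0,0,0,0,0],[0,0,0,0,0,0],[0,0,0,0,0,0],[0,0,0,0,0,0]]' -1
```

```text
clock: 2.1
eef_pos: [0.5256, -0.4651, 0.0377]
tool_rot: [0.996, -0.084, -0.001, -0.001]
ft_force: [-0.9, 0.2, -0.4]
grip_width: 0.0857
grasp_force: 0.0
clock: 2.6
eef_pos: [0.5269, -0.4661, 0.0398]
tool_rot: [0.996, -0.084, 0.0, 0.0]
ft_force: [0.2, -1.2, -0.0]
grip_width: 0.0121
grasp_force: 0.0
```

```bash
python3 -m creep '[[0,0,2,0,0,0],[0,0,3,0,0,0],[0,0,0,0,0,0]]'; python3 - <<'E'
from h import *
ims=snap(); a=cv2.resize(ims["scene"][150:290,60:300],(800,467)); cv2.imwrite("pics/g1.png",a[:,:,::-1])
E
```

```text
clock: 2.9
eef_pos: [0.5292, -0.4682, 0.095]
tool_rot: [0.996, -0.084, 0.004, 0.003]
ft_force: [0.7, -1.3, 1.1]
grip_width: -0.0001
grasp_force: 0.0
```

View pics/g1.png

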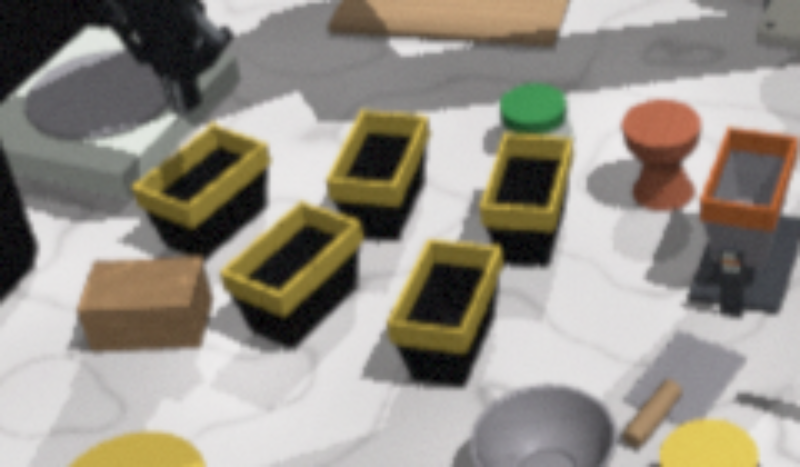

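The gripper shut on nothing. Its tips are at crop (185,95), behind the tub it was meant to hold (rim near (205,175)). I re-fit the tubs and compare with where the tool projects.

```bash
python3 - <<'E'
from h import *
np.set_printoptions(precision=4,suppress=True)
ims=snap()
for t in tubs(ims,xmax=.65): print(*[np.array(v) if v else v for v in (list(t[0]),t[1],t[2])])
o=status.get_obs(); print(o['eef_pos'],proj("scene",o['eef_pos']),proj("top",o['eef_pos']))
E
```

```text
[ 0.472 -0.188] [ 0.4536 -0.1917 10.75    0.7776] [ 0.4541 -0.1914 12.2864  0.8542]
[ 0.468 -0.33 ] [ 0.4601 -0.3309  8.4587  0.9128] None
[ 0.594 -0.199] [ 0.6042 -0.1987  6.6106  0.9513] [ 0.6045 -0.1974  6.9155  0.9395]
[ 0.594 -0.336] [ 0.6007 -0.3377 -8.6338  0.9691] None
[ 0.5262 -0.4656  0.0885] [[118.9675 193.4065]] [[415.0039 195.846 ]]
```

```bash
python3 -m creep '[[0,0,4,0,0,0],[0,0,0,0,0,0],[0,0,0,0,0,0]]' ; python3 - <<'E'
from h import *
ims=snap(); o=status.get_obs(); print(o['eef_pos'])
for n in ims:
    p=proj(n,o['eef_pos'])[0]; cv2.circle(ims[n],tuple(np.int32(p)),1,(255,0,255),-1); print(n,p)
a=cv2.resize(ims["scene"][130:240,60:190],(400,338)); b=cv2.resize(ims["top"][140:250,350:480],(400,338))
cv2.imwrite("pics/g2.png",np.hstack([a,b])[:,:,::-1])
E
```

```text
clock: 3.4
eef_pos: [0.5271, -0.4663, 0.1299]
tool_rot: [0.996, -0.084, 0.001, 0.0]
ft_force: [-0.3, -0.7, 0.8]
grip_width: -0.0002
grasp_force: 0.0
[ 0.52608752 -0.4654298   0.12790605]
top [418.59163487 192.88665938]
scene [116.12640191 182.31382869]
```

View pics/g2.png

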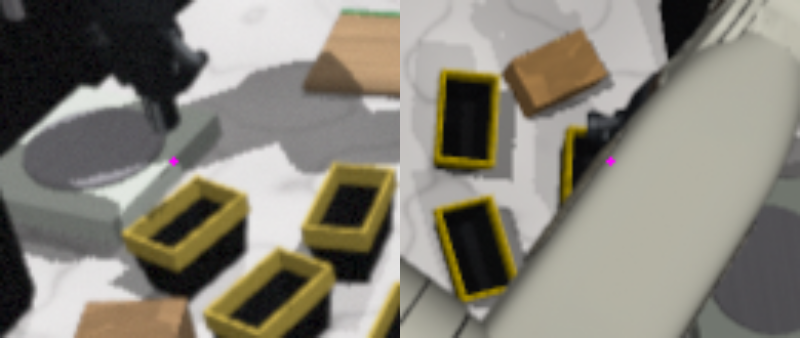

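```bash
python3 -m creep '[[-4,0.5,-1,0,0,0],[-4,0.5,-2,0,0,0],[-3,0.5,-3,0,0,0],[0,0,0,0,0,0],[0,0,0,0,0,0],[0,0,0,0,0,0]]' ; python3 - <<'E'
from h import *
ims=snap(); o=status.get_obs(); print(o['eef_pos'])
for n in ims:
    p=proj(n,o['eef_pos'])[0]; cv2.circle(ims[n],tuple(np.int32(p)),0,(255,0,255),-1); print(n,p)
a=cv2.resize(ims["scene"][140:210,80:170],(400,311)); b=cv2.resize(ims["top"][190:260,360:450],(400,311))
cv2.imwrite("pics/g3.png",np.hstack([a,b])[:,:,::-1])
E
```

```text
clock: 4.1
eef_pos: [0.4178, -0.4518, 0.0699]
tool_rot: [0.996, -0.084, 0.001, 0.001]
ft_force: [-0.1, -0.6, 1.5]
grip_width: 0.0002
grasp_force: 0.0
[ 0.41868949 -0.45227817  0.07069184]
top [413.91705357 229.90172405]
scene [143.03958966 178.37915614]
```

View pics/g3.png

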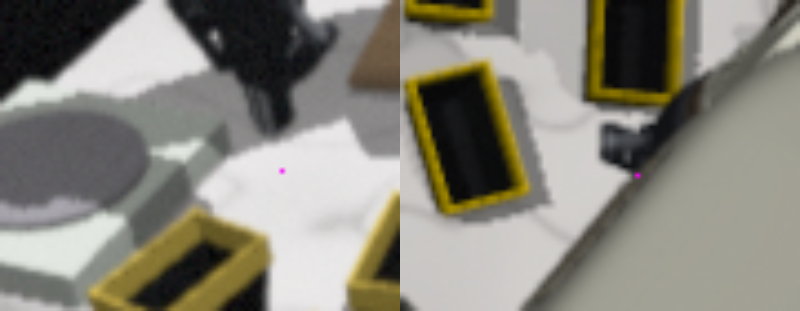

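The tip shows at scene crop (275,130), while the reported TCP projects to (282,170). So the tool looks higher than reported. I check by touching the free counter gently.

```bash
python3 -m creep '[[0,0,-3,0,0,0],[0,0,-2,0,0,0],[0,0,0,0,0,0],[0,0,0,0,0,0]]'; python3 -m creep '[[0,0,-0.5,0,0,0],[0,0,-0.5,0,0,0],[0,0,0,0,0,0]]'; python3 -m creep '[[0,0,-0.4,0,0,0],[0,0,-0.4,0,0,0],[0,0,0,0,0,0]]'
```

```text
clock: 4.6
eef_pos: [0.4177, -0.4514, 0.0201]
tool_rot: [0.996, -0.084, 0.0, 0.0]
ft_force: [0.3, -0.7, -0.6]
grip_width: 0.0002
grasp_force: 0.0
clock: 4.9
eef_pos: [0.4167, -0.451, 0.0094]
tool_rot: [0.996, -0.084, 0.0, 0.0]
ft_force: [0.4, -0.4, 0.0]
grip_width: 0.0001
grasp_force: 0.0
clock: 5.2
eef_pos: [0.4162, -0.4505, 0.0007]
tool_rot: [0.996, -0.084, -0.001, -0.0]
ft_force: [-0.6, 0.3, -0.3]
grip_width: 0.0001
grasp_force: 0.0
```

No contact at z = 0, so the reported height has an offset. I keep going down in small steps.

```bash
python3 -m creep '[[0,0,-0.5,0,0,0],[0,0,-0.5,0,0,0],[0,0,0,0,0,0]]';python3 -m creep '[[0,0,-0.4,0,0,0],[0,0,-0.4,0,0,0],[0,0,0,0,0,0]]'; python3 - <<'E'
from h import *
ims=snap(); o=status.get_obs(); print(o['eef_pos'],o['ft_force'],o['joint_pos'])
for n in ims:
    p=proj(n,o['eef_pos'])[0]; cv2.circle(ims[n],tuple(np.int32(p)),0,(255,0,255),-1); print(n,p)
a=cv2.resize(ims["scene"][140:220,80:180],(400,320)); b=cv2.resize(ims["top"][190:270,360:460],(400,320))
cv2.imwrite("pics/g4.png",np.hstack([a,b])[:,:,::-1])
E
```

```text
clock: 5.5
eef_pos: [0.4161, -0.4503, -0.0096]
tool_rot: [0.996, -0.084, -0.001, -0.001]
ft_force: [-0.9, 0.8, -0.3]
grip_width: 0.0001
grasp_force: 0.0
clock: 5.8
eef_pos: [0.4163, -0.4505, -0.0173]
tool_rot: [0.996, -0.084, -0.0, -0.0]
ft_force: [-0.9, -0.5, 0.0]
grip_width: 0.0
grasp_force: 0.0
[ 0.41660003 -0.45087692 -0.01668103] [-0.54593162  0.02168283  0.54700714] [-8.24887454e-01  6.22870137e-01  1.69217276e-02  9.65234225e-01
 -6.28567195e-06  2.48492281e+00]
top [406.17685835 234.92729294]
scene [148.60575931 200.5164496 ]
```

View pics/g4.png

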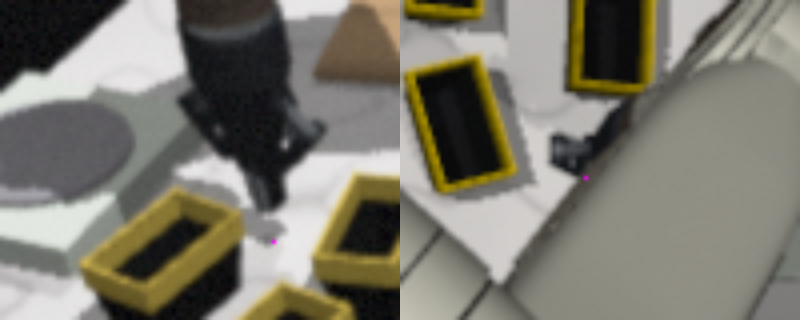

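The fingertips are at crop (268,208) with their shadow at (265,230), so they are still a little above the counter. I continue down to contact.

```bash
for i in 1; do python3 -m creep '[[0,0,-0.4,0,0,0],[0,0,0,0,0,0]]'|grep -E 'eef|ft_f';python3 -m creep '[[0,0,-0.3,0,0,0],[0,0,0,0,0,0]]'|grep -E 'eef|ft_f';python3 -m creep '[[0,0,-0.2,0,0,0],[0,0,0,0,0,0]]'|grep -E 'eef|ft_f'; done
```

```text
eef_pos: [0.4165, -0.4508, -0.0209]
ft_force: [-0.4, 0.6, -0.3]
eef_pos: [0.4165, -0.4507, -0.0239]
ft_force: [-0.7, 0.2, 0.0]
eef_pos: [0.4166, -0.4509, -0.0258]
ft_force: [0.2, -0.7, -0.2]
```

```bash
python3 -m creep '[[0,0,-0.2,0,0,0],[0,0,0,0,0,0]]'|grep -E 'eef|ft_f';python3 -m creep '[[0,0,-0.2,0,0,0],[0,0,0,0,0,0]]'|grep -E 'eef|ft_f';python3 -m creep '[[0,0,-0.2,0,0,0],[0,0,0,0,0,0]]'|grep -E 'eef|ft_f'
```

```text
eef_pos: [0.4166, -0.4508, -0.0278]
ft_force: [0.2, -0.5, -0.1]
eef_pos: [0.4166, -0.4508, -0.0298]
ft_force: [-0.4, 1.0, -1.1]
eef_pos: [0.4165, -0.4508, -0.0318]
ft_force: [-0.0, 0.3, 0.3]
```

```bash
python3 -m creep '[[0,0,-0.2,0,0,0],[0,0,0,0,0,0]]'|grep -E 'eef|ft_f';python3 -m creep '[[0,0,-0.2,0,0,0],[0,0,0,0,0,0]]'|grep -E 'eef|ft_f';python3 - <<'E'
from h import *
ims=snap(); o=status.get_obs(); print(o['eef_pos'],o['ft_force'])
a=cv2.resize(ims["scene"][150:220,110:180],(400,400),interpolation=2); b=cv2.resize(ims["top"][190:260,370:440],(400,400),interpolation=2)
cv2.imwrite("pics/g5.png",np.hstack([a,b])[:,:,::-1])
E
```

```text
eef_pos: [0.4166, -0.4508, -0.0338]
ft_force: [0.2, 0.3, -0.0]
eef_pos: [0.4165, -0.4508, -0.0358]
ft_force: [0.7, -0.1, -1.1]
[ 0.41665108 -0.45093989 -0.03556688] [-0.13996224  0.69443216 -0.21512119]
```

View pics/g5.png

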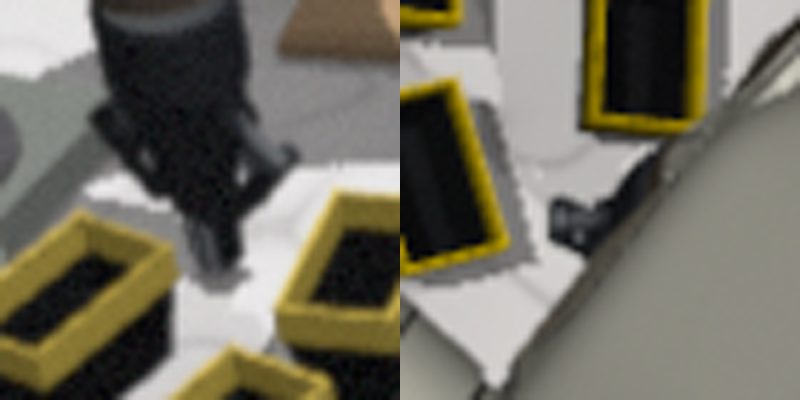

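The tip at crop (220,265) nearly meets its shadow. I go down in 1 mm steps to contact and compute the XY offset from this tip pixel.

```bash
python3 - <<'E'
from h import *
for z in(0,.005,.01): print(ray("scene",(148.1,196),z))
E
for k in 1; do python3 -m creep '[[0,0,-0.1,0,0,0],[0,0,-0.1,0,0,0],[0,0,0,0,0,0]]'|grep -E 'eef|ft_f';python3 -m creep '[[0,0,-0.1,0,0,0],[0,0,-0.1,0,0,0],[0,0,0,0,0,0]]'|grep -E 'eef|ft_f';done
```

```text
[ 4.14585818e-01 -4.50637649e-01 -1.11022302e-16]
[ 0.42005696 -0.44664757  0.005     ]
[ 0.4255281  -0.44265749  0.01      ]
eef_pos: [0.4169, -0.4512, -0.0367]
ft_force: [-1.0, 0.9, 4.5]
eef_pos: [0.4169, -0.4512, -0.0367]
ft_force: [-4.3, 4.4, 15.3]
```

Contact comes at reported z = -0.0366 with XY agreeing. So true tip height = reported + 36.6 mm, and I apply that from here on. I lift, return to the tub and grasp.

```bash
python3 -m creep '[[0,0,4,0,0,0],[0,0,4,0,0,0],[0,0,4,0,0,0],[4,-0.5,0,0,0,0],[4,-0.5,0,0,0,0],[3.2,-0.5,0,0,0,0],[0,0,0,0,0,0],[0,0,0,0,0,0]]' 1; python3 -m creep '[[0,0,0,0,0,0],[0,0,0,0,0,0]]'
```

```text
clock: 9.0
eef_pos: [0.5288, -0.4654, 0.0793]
tool_rot: [0.997, -0.083, -0.001, -0.0]
ft_force: [-0.1, -0.2, 0.6]
grip_width: 0.0856
grasp_force: 0.0
clock: 9.2
eef_pos: [0.5275, -0.4661, 0.0808]
tool_rot: [0.996, -0.085, -0.0, -0.0]
ft_force: [0.1, -0.4, 0.1]
grip_width: 0.0856
grasp_force: 0.0
```

```bash
python3 -m creep '[[0,0,-3,0,0,0],[0,0,-2.5,0,0,0],[0,0,-2,0,0,0],[0,0,0,0,0,0],[0,0,0,0,0,0]]'; python3 -m creep '[[0,0,0,0,0,0],[0,0,0,0,0,0],[0,0,0,0,0,0],[0,0,0,0,0,0],[0,0,0,0,0,0]]' -1; python3 -m creep '[[0,0,2,0,0,0],[0,0,3,0,0,0],[0,0,0,0,0,0],[0,0,0,0,0,0]]'
```

```text
clock: 9.7
eef_pos: [0.528, -0.4662, 0.006]
tool_rot: [0.996, -0.084, -0.0, -0.0]
ft_force: [1.4, 0.0, 1.6]
grip_width: 0.0852
grasp_force: 0.0
clock: 10.2
eef_pos: [0.53, -0.4673, 0.008]
tool_rot: [0.996, -0.084, 0.002, 0.001]
ft_force: [0.5, 0.2, 5.4]
grip_width: 0.061
grasp_force: 67.4
clock: 10.6
eef_pos: [0.5292, -0.4663, 0.0563]
tool_rot: [0.996, -0.084, 0.001, 0.001]
ft_force: [-0.1, 0.4, -2.0]
grip_width: 0.0611
grasp_force: 66.7
```

```bash
python3 -m creep '[[0,0,4.2,0,0,0],[0,0,4.2,0,0,0],[-1,4.5,0,0,0,1.5],[-1,4.5,0,0,0,1.5],[-1,4.5,0,0,0,1.5],[-1,4.5,0,0,0,1.5],[-1,4.5,0,0,0,1.5],[-1,4.5,0,0,0,1.5]]'; python3 -m creep '[[-1,4.5,0,0,0,1.5],[-1,4.5,0,0,0,1.5],[-1,4.5,0,0,0,1.4],[-1,4.5,0,0,0,1.4],[0,1.8,0,0,0,0],[0,0,0,0,0,0],[0,0,0,0,0,0],[0,0,0,0,0,0]]'; python3 - <<'E'
from h import *
ims=snap(); np.set_printoptions(precision=4,suppress=True)
o=status.get_obs();print(o['eef_pos'])
for n in ims: cv2.imwrite(f"pics/c_{n}.png",ims[n][:,:,::-1])
a=cv2.resize(ims["scene"][150:260,210:340],(400,338),interpolation=2); b=cv2.resize(ims["top"][180:290,210:340],(400,338),interpolation=2)
cv2.imwrite("pics/g6.png",np.hstack([a,b])[:,:,::-1])
E
```

```text
clock: 11.4
eef_pos: [0.4668, -0.1937, 0.1377]
tool_rot: [1.0, -0.005, -0.001, -0.001]
ft_force: [0.4, -0.8, 0.7]
grip_width: 0.0609
grasp_force: 66.7
clock: 12.2
eef_pos: [0.4284, 0.0012, 0.1389]
tool_rot: [0.999, 0.044, -0.001, 0.0]
ft_force: [-0.0, 0.0, -0.7]
grip_width: 0.0606
grasp_force: 66.7
[0.4286 0.001  0.1391]
```

View pics/g6.png

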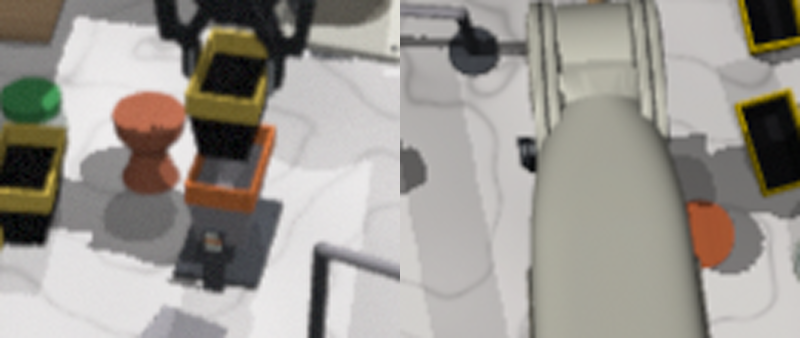

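The tub hangs above the orange collar and roughly aligned (tub rim at crop (230,75), orange rim at (230,165)). I check the offset numerically from the same camera.

```bash
cat >> h.py <<'E'
def held(zb,im=None,near=None,h=(20,34),cam="scene"):
    im=camera(cam) if im is None else im
    near=proj(cam,[*(near or (.43,0.0)),zb+.061])[0]
    b=min(blobs(mask(im,*h)),key=lambda q:np.linalg.norm(q.mean(0)-near))
    return np.round(fit({cam:b},zb),4)
E
python3 - <<'E'
from h import *
im=cv2.imread("pics/c_scene.png")[:,:,::-1]; im0=cv2.imread("pics/scene0.png")[:,:,::-1].copy(); im=im.copy()
print("held",[held(z,im) for z in(.1285,.1335,.1385)])
print("seat",held(.034,im0,h=(0,14)))
E
```

```text
held [array([ 0.4284,  0.    , 11.4443,  0.9193]), array([4.34800e-01, 1.90000e-03, 1.16885e+01, 9.19800e-01]), array([4.412e-01, 3.800e-03, 1.178e+01, 9.198e-01])]
seat [4.3090e-01 2.7000e-03 5.4034e+00 9.7140e-01]
```

```bash
python3 -m creep '[[0.1,0.1,-2,0,0,0],[0,0,-2,0,0,0],[0,0,-1,0,0,0],[0,0,-0.5,0,0,0],[0,0,0,0,0,0],[0,0,0,0,0,0]]';python3 -m creep '[[0,0,-0.4,0,0,0],[0,0,-0.3,0,0,0],[0,0,0,0,0,0]]'; python3 -m creep '[[0,0,-0.3,0,0,0],[0,0,0,0,0,0],[0,0,0,0,0,0]]'
```

```text
clock: 12.9
eef_pos: [0.4297, 0.0017, 0.0848]
tool_rot: [0.999, 0.044, -0.0, 0.001]
ft_force: [-1.0, -5.2, -2.8]
grip_width: 0.0612
grasp_force: 66.6
clock: 13.2
eef_pos: [0.4314, 0.0013, 0.0789]
tool_rot: [0.999, 0.044, 0.002, 0.002]
ft_force: [-0.4, -7.0, 3.2]
grip_width: 0.0611
grasp_force: 67.3
clock: 13.5
eef_pos: [0.4312, 0.0011, 0.0763]
tool_rot: [0.999, 0.044, 0.002, 0.002]
ft_force: [-1.1, -7.3, 4.7]
grip_width: 0.0612
grasp_force: 67.5
```

```bash
python3 -m creep '[[0,-0.15,0,0,0,0],[0,0,0,0,0,0],[0,0,0,0,0,0]]';python3 -m creep '[[0,0,-0.2,0,0,0],[0,0,-0.2,0,0,0],[0,0,0,0,0,0],[0,0,0,0,0,0]]'
```

```text
clock: 13.8
eef_pos: [0.4308, 0.0007, 0.0756]
tool_rot: [0.999, 0.045, 0.001, 0.001]
ft_force: [-0.2, -5.6, 1.9]
grip_width: 0.0608
grasp_force: 67.0
clock: 14.2
eef_pos: [0.4305, 0.0004, 0.0716]
tool_rot: [0.999, 0.044, 0.001, 0.001]
ft_force: [-2.3, -6.4, 5.2]
grip_width: 0.0609
grasp_force: 67.4
```

```bash
python3 -m creep '[[0,-0.25,0,0,0,0],[0,0,0,0,0,0],[0,0,0,0,0,0]]';python3 -m creep '[[0,0,-0.2,0,0,0],[0,0,0,0,0,0],[0,0,0,0,0,0]]'
```

```text
clock: 14.5
eef_pos: [0.4305, 0.0002, 0.0712]
tool_rot: [0.999, 0.045, 0.001, -0.001]
ft_force: [-1.1, 3.5, 5.3]
grip_width: 0.0607
grasp_force: 67.4
clock: 14.8
eef_pos: [0.4305, 0.0002, 0.0692]
tool_rot: [0.999, 0.045, 0.001, -0.001]
ft_force: [-0.9, 3.4, 7.3]
grip_width: 0.0605
grasp_force: 67.6
```

```bash
python3 -m creep '[[0,0,0.3,0,0,0],[0,0,0.3,0,0,0],[0,0,0,0,0,0]]';python3 -m creep '[[0,0,0,0,0,0],[0,0,0,0,0,0],[0,0,0,0,0,0],[0,0,3.5,0,0,0],[0,0,3.5,0,0,0],[0,0,0,0,0,0]]' 1; cat > chk.py <<'E'
from h import *
import sys
np.set_printoptions(precision=4,suppress=True)
L={'A':(.4515,-.193),'B':(.4605,-.3305),'D':(.605,-.198),'E':(.601,-.3375)}
k=int(sys.argv[2]) if len(sys.argv)>2 else 1
im=camera("scene");im0=cv2.imread("pics/scene0.png")[:,:,::-1].copy()
for c in sys.argv[1]: print(c,held(0,im0,L[c]),held(0,im,L[c]))
if k: print("stack",held(.034+.033*k-.0008*k,im), "seat0",held(.034,im0,h=(0,14)))
print(status.get_obs()['eef_pos'])
E
python3 chk.py ABDE 1
```

```text
clock: 15.1
eef_pos: [0.4303, 0.0001, 0.0747]
tool_rot: [0.999, 0.046, 0.001, -0.001]
ft_force: [1.7, 5.3, 1.4]
grip_width: 0.0606
grasp_force: 66.9
clock: 15.7
eef_pos: [0.433, -0.0014, 0.1486]
tool_rot: [0.999, 0.045, 0.004, 0.001]
ft_force: [1.1, -0.5, 0.7]
grip_width: 0.0852
grasp_force: 0.0
A [ 0.4555 -0.1909 14.329   0.9461] [ 0.4557 -0.1909 14.4438  0.9462]
B [ 0.464  -0.3285 12.6716  0.9584] [ 0.5901 -0.3319 -9.1505  0.4665]
D [ 0.6064 -0.196   7.6955  0.9468] [ 0.6064 -0.196   7.6955  0.9468]
E [ 0.6035 -0.3337 -8.3186  0.9377] [ 0.5901 -0.3319 -9.1505  0.4665]
stack [0.432  0.0021 5.1613 0.9607] seat0 [0.4309 0.0027 5.4034 0.9714]
[ 0.4316 -0.0014  0.1465]
```

The stack fits the seat. The B and E blobs now merge in the scene view, so I check for a knocked tub in the top view.

```bash
python3 - <<'E'
from h import *
np.set_printoptions(precision=4,suppress=True)
im=camera("top")
for b in blobs(mask(im,20,34)):
    p=ray("top",b.mean(0),.061)
    if p[0]<.66 and p[1]<-.1: print(p,np.array(fit({"top":b},0)))
E
```

```text
[ 0.4605 -0.1906  0.061 ] [ 0.4514 -0.1929 11.9201  0.9587]
[ 0.4707 -0.336   0.061 ] [ 0.4599 -0.3319  8.5272  0.9408]
[ 0.5975 -0.1966  0.061 ] [ 0.6041 -0.1989  6.6766  0.9468]
[ 0.5941 -0.3356  0.061 ] [ 0.6007 -0.3377 -8.6338  0.9691]
```

```bash
python3 -m creep '[[2.1,-4.2,0,0,0,-1.7],[2.1,-4.2,0,0,0,-1.7],[2.1,-4.2,0,0,0,-1.7],[2.1,-4.2,0,0,0,-1.7],[2.1,-4.2,-1,0,0,-1.7],[2.1,-4.2,-1,0,0,-1.7],[2.1,-4.2,-2,0,0,-1.7],[2.1,-4.2,-2,0,0,-1.6]]' ;python3 -m creep '[[0,0,0,0,0,0],[0,0,0,0,0,0],[0,0,0,0,0,0]]'
```

```text
clock: 16.6
eef_pos: [0.5964, -0.3368, 0.0826]
tool_rot: [0.997, -0.073, -0.001, -0.0]
ft_force: [1.2, -0.2, 0.4]
grip_width: 0.0856
grasp_force: 0.0
clock: 16.9
eef_pos: [0.5962, -0.3343, 0.085]
tool_rot: [0.997, -0.072, -0.001, -0.0]
ft_force: [-0.5, 0.1, 0.8]
grip_width: 0.0853
grasp_force: 0.0
```

```bash
python3 -m creep '[[0.45,-0.25,-3,0,0,0],[0,0,-3,0,0,0],[0,0,-2,0,0,0],[0,0,0,0,0,0],[0,0,0,0,0,0]]'; python3 -m creep '[[0,0,0,0,0,0],[0,0,0,0,0,0],[0,0,0,0,0,0],[0,0,0,0,0,0],[0,0,0,0,0,0]]' -1; python3 -m creep '[[0,0,2,0,0,0],[0,0,4,0,0,0],[0,0,4,0,0,0],[0,0,4,0,0,0],[0,0,3,0,0,0],[0,0,0,0,0,0],[0,0,0,0,0,0]]'
```

```text
clock: 17.4
eef_pos: [0.602, -0.3369, 0.0076]
tool_rot: [0.997, -0.072, 0.001, 0.0]
ft_force: [-1.0, 0.2, 0.1]
grip_width: 0.0855
grasp_force: 0.0
clock: 17.9
eef_pos: [0.6032, -0.3389, 0.0086]
tool_rot: [0.997, -0.073, 0.003, 0.001]
ft_force: [-0.5, -0.6, 5.6]
grip_width: 0.0606
grasp_force: 65.2
clock: 18.6
eef_pos: [0.6019, -0.3381, 0.1767]
tool_rot: [0.997, -0.073, 0.001, 0.001]
ft_force: [-0.1, 0.1, -0.7]
grip_width: 0.0609
grasp_force: 64.9
```

```bash
python3 -m creep '[[-2.1,4.2,0,0,0,1.7],[-2.1,4.2,0,0,0,1.7],[-2.1,4.2,0,0,0,1.7],[-2.1,4.2,0,0,0,1.7],[-2.1,4.2,0,0,0,1.7],[-2.1,4.2,0,0,0,1.7],[-2.1,4.2,0,0,0,1.7],[-2.1,4.2,0,0,0,1.6]]' ;python3 -m creep '[[0,0,0,0,0,0],[0,0,0,0,0,0],[0,0,0,0,0,0]]'
```

```text
clock: 19.4
eef_pos: [0.4307, -0.0003, 0.1735]
tool_rot: [0.999, 0.045, -0.002, -0.0]
ft_force: [0.7, 1.1, -0.5]
grip_width: 0.061
grasp_force: 65.0
clock: 19.7
eef_pos: [0.4333, -0.0024, 0.1746]
tool_rot: [0.999, 0.045, -0.001, 0.0]
ft_force: [-0.4, 0.2, -1.5]
grip_width: 0.061
grasp_force: 65.1
```

```bash
python3 -m creep '[[-0.25,0.15,-2,0,0,0],[0,0,-2,0,0,0],[0,0,-1.5,0,0,0],[0,0,-0.5,0,0,0],[0,0,0,0,0,0],[0,0,0,0,0,0]]';python3 -m creep '[[0,0,-0.4,0,0,0],[0,0,-0.3,0,0,0],[0,0,0,0,0,0],[0,0,0,0,0,0]]'
```

```text
clock: 20.3
eef_pos: [0.4311, -0.0009, 0.1155]
tool_rot: [0.999, 0.044, -0.0, 0.0]
ft_force: [0.6, 0.7, -0.3]
grip_width: 0.0608
grasp_force: 64.9
clock: 20.7
eef_pos: [0.4312, -0.0003, 0.1087]
tool_rot: [0.999, 0.045, 0.0, 0.0]
ft_force: [-1.2, 1.0, 2.3]
grip_width: 0.0612
grasp_force: 65.1
```

```bash
python3 -m creep '[[0,0,-0.4,0,0,0],[0,0,-0.3,0,0,0],[0,0,0,0,0,0],[0,0,0,0,0,0]]';python3 -m creep '[[0,0,0.4,0,0,0],[0,0,0.2,0,0,0],[0,0,0,0,0,0]]';python3 -m creep '[[0,0,0,0,0,0],[0,0,0,0,0,0],[0,0,0,0,0,0],[0,0,3.5,0,0,0],[0,0,3.5,0,0,0],[0,0,0,0,0,0],[0,0,0,0,0,0]]' 1;python3 chk.py AD 2
```

```text
clock: 21.1
eef_pos: [0.4312, -0.0002, 0.1019]
tool_rot: [0.999, 0.046, 0.001, 0.0]
ft_force: [-2.6, 0.4, 8.0]
grip_width: 0.0608
grasp_force: 65.3
clock: 21.4
eef_pos: [0.4311, -0.0002, 0.1073]
tool_rot: [0.999, 0.045, 0.0, 0.0]
ft_force: [-0.7, 2.1, 1.1]
grip_width: 0.061
grasp_force: 64.6
clock: 22.1
eef_pos: [0.4315, -0.0004, 0.1778]
tool_rot: [0.999, 0.045, 0.001, 0.0]
ft_force: [0.1, 0.1, -0.5]
grip_width: 0.0855
grasp_force: 0.0
A [ 0.4555 -0.1909 14.329   0.9461] [ 0.4559 -0.1907 14.4596  0.9428]
D [ 0.6064 -0.196   7.6955  0.9468] [ 0.6065 -0.1964  8.1916  0.9489]
stack [0.458  0.01   6.4872 0.7415] seat0 [0.4309 0.0027 5.4034 0.9714]
[ 0.4306 -0.0004  0.1768]
```

```bash
python3 -m creep '[[2.9,-3.3,0,0,0,0.3],[2.9,-3.3,0,0,0,0.3],[2.9,-3.3,-1,0,0,0.3],[2.9,-3.3,-2,0,0,0.3],[2.9,-3.3,-2,0,0,0.2],[2.9,-3.3,-2,0,0,0.2],[0,0,-2,0,0,0],[0,0,0,0,0,0]]' ;python3 -m creep '[[0,0,0,0,0,0],[0,0,0,0,0,0],[0,0,0,0,0,0]]'
```

```text
clock: 22.95
eef_pos: [0.601, -0.1981, 0.0805]
tool_rot: [0.998, 0.058, -0.006, -0.002]
ft_force: [-0.6, -0.4, -0.4]
grip_width: 0.0854
grasp_force: 0.0
clock: 23.25
eef_pos: [0.6055, -0.1978, 0.0893]
tool_rot: [0.998, 0.059, 0.001, 0.001]
ft_force: [-0.2, 0.5, 0.2]
grip_width: 0.0855
grasp_force: 0.0
```

```bash
python3 -m creep '[[-0.1,0,-3,0,0,0],[0,0,-3,0,0,0],[0,0,-2.4,0,0,0],[0,0,0,0,0,0],[0,0,0,0,0,0]]'; python3 -m creep '[[0,0,0,0,0,0],[0,0,0,0,0,0],[0,0,0,0,0,0],[0,0,0,0,0,0],[0,0,0,0,0,0]]' -1; python3 -m creep '[[0,0,2,0,0,0],[0,0,4,0,0,0],[0,0,4,0,0,0],[0,0,4,0,0,0],[0,0,4,0,0,0],[0,0,3,0,0,0],[0,0,0,0,0,0],[0,0,0,0,0,0]]'
```

```text
clock: 23.75
eef_pos: [0.6043, -0.198, 0.0046]
tool_rot: [0.998, 0.059, 0.001, 0.0]
ft_force: [1.4, -0.4, -0.2]
grip_width: 0.0853
grasp_force: 0.0
clock: 24.25
eef_pos: [0.6059, -0.1991, 0.006]
tool_rot: [0.998, 0.059, 0.002, 0.001]
ft_force: [-0.7, -0.3, 6.3]
grip_width: 0.0607
grasp_force: 66.1
clock: 25.05
eef_pos: [0.6041, -0.1984, 0.2139]
tool_rot: [0.998, 0.059, 0.001, 0.0]
ft_force: [0.4, -0.3, -1.5]
grip_width: 0.0609
grasp_force: 65.5
```

```bash
python3 -m creep '[[-2.9,3.3,0,0,0,-0.3],[-2.9,3.3,0,0,0,-0.3],[-2.9,3.3,0,0,0,-0.3],[-2.9,3.3,0,0,0,-0.3],[-2.9,3.3,0,0,0,-0.2],[-2.9,3.3,0,0,0,-0.2],[0,0,0,0,0,0],[0,0,0,0,0,0]]' ;python3 -m creep '[[0,0,0,0,0,0],[0,0,0,0,0,0]]'
```

```text
clock: 25.85
eef_pos: [0.4285, 0.0003, 0.212]
tool_rot: [0.999, 0.046, -0.001, 0.0]
ft_force: [0.5, 0.0, -0.9]
grip_width: 0.061
grasp_force: 65.8
clock: 26.05
eef_pos: [0.4303, -0.001, 0.2126]
tool_rot: [0.999, 0.044, -0.001, 0.0]
ft_force: [-0.6, 0.2, -1.3]
grip_width: 0.0613
grasp_force: 65.8
```

```bash
python3 -m creep '[[0,0,-2,0,0,0],[0,0,-2,0,0,0],[0,0,-2,0,0,0],[0,0,-0.6,0,0,0],[0,0,0,0,0,0],[0,0,0,0,0,0]]';python3 -m creep '[[0,0,-0.4,0,0,0],[0,0,-0.3,0,0,0],[0,0,0,0,0,0],[0,0,0,0,0,0]]'
```

```text
clock: 26.65
eef_pos: [0.4305, -0.0007, 0.1478]
tool_rot: [0.999, 0.045, 0.0, 0.0]
ft_force: [0.9, -0.2, 0.1]
grip_width: 0.0611
grasp_force: 65.8
clock: 27.05
eef_pos: [0.4301, -0.0002, 0.1406]
tool_rot: [0.999, 0.045, 0.0, -0.0]
ft_force: [0.4, -0.2, -0.2]
grip_width: 0.0608
grasp_force: 65.8
```

```bash
python3 -m creep '[[0,0,-0.4,0,0,0],[0,0,-0.4,0,0,0],[0,0,0,0,0,0],[0,0,0,0,0,0]]'
```

```text
clock: 27.45
eef_pos: [0.4305, -0.0003, 0.1329]
tool_rot: [0.999, 0.045, 0.001, 0.0]
ft_force: [-0.3, 0.9, 5.2]
grip_width: 0.0605
grasp_force: 66.4
```

```bash
python3 -m creep '[[0,0,-0.2,0,0,0],[0,0,0,0,0,0],[0,0,0.5,0,0,0],[0,0,0,0,0,0]]';python3 -m creep '[[0,0,0,0,0,0],[0,0,0,0,0,0],[0,0,0,0,0,0],[0,0,3.5,0,0,0],[0,0,3.5,0,0,0],[0,0,0,0,0,0],[0,0,0,0,0,0]]' 1;python3 chk.py AB 0; python3 - <<'E'
from h import *
im=camera("top")
for b in blobs(mask(im,20,34)):
    p=ray("top",b.mean(0),.061)
    if p[0]<.66 and p[1]<-.1: print(p,np.array(fit({"top":b},0)))
E
```

```text
clock: 27.85
eef_pos: [0.4303, -0.0003, 0.1359]
tool_rot: [0.999, 0.045, 0.001, 0.0]
ft_force: [2.0, 1.1, 1.4]
grip_width: 0.0607
grasp_force: 66.1
clock: 28.55
eef_pos: [0.4303, -0.0003, 0.2057]
tool_rot: [0.999, 0.045, 0.001, 0.0]
ft_force: [0.0, -0.7, -0.6]
grip_width: 0.0855
grasp_force: 0.0
A [ 0.4555 -0.1909 14.329   0.9461] [ 0.4557 -0.1909 14.3696  0.9433]
B [ 0.464  -0.3285 12.6716  0.9584] [ 0.4639 -0.3282 12.7844  0.9597]
[ 0.4294 -0.0002  0.2047]
[ 0.46051539 -0.19055755  0.061     ] [ 0.45142838 -0.19289103 11.92007918  0.95873154]
[ 0.4670742 -0.335875   0.061    ] [ 0.4593966  -0.33189276  8.69948933  0.94208887]
```

```bash
python3 -m creep '[[0.4,-4.5,0,0,0,0.7],[0.4,-4.5,0,0,0,0.7],[0.4,-4.3,-2,0,0,0.7],[0.4,-4.3,-2,0,0,0.7],[0.4,-4.3,-2,0,0,0.7],[0.4,-4.3,-2,0,0,0.7],[0.3,-4.3,-2,0,0,0.6],[0.3,-2.6,-2,0,0,0]]' ;python3 -m creep '[[0,0,0,0,0,0],[0,0,0,0,0,0],[0,0,0,0,0,0]]'
```

```text
clock: 29.45
eef_pos: [0.4585, -0.3336, 0.0826]
tool_rot: [0.996, 0.086, -0.001, -0.001]
ft_force: [0.3, 0.1, -0.4]
grip_width: 0.0852
grasp_force: 0.0
clock: 29.75
eef_pos: [0.4596, -0.3302, 0.0851]
tool_rot: [0.996, 0.087, -0.0, -0.001]
ft_force: [0.0, -0.1, 0.5]
grip_width: 0.0853
grasp_force: 0.0
```

```bash
python3 -m creep '[[0.1,-0.1,-3,0,0,0],[0,0,-3,0,0,0],[0,0,-2,0,0,0],[0,0,0,0,0,0],[0,0,0,0,0,0]]'; python3 -m creep '[[0,0,0,0,0,0],[0,0,0,0,0,0],[0,0,0,0,0,0],[0,0,0,0,0,0],[0,0,0,0,0,0]]' -1; python3 -m creep '[[0,0,2,0,0,0],[0,0,4,0,0,0],[0,0,4.5,0,0,0],[0,0,4.5,0,0,0],[0,0,4.5,0,0,0],[0,0,4.5,0,0,0],[0,0,0,0,0,0],[0,0,0,0,0,0]]'
```

```text
clock: 30.25
eef_pos: [0.4615, -0.3316, 0.0064]
tool_rot: [0.996, 0.088, 0.0, 0.0]
ft_force: [-0.2, 0.6, -0.4]
grip_width: 0.0855
grasp_force: 0.0
clock: 30.75
eef_pos: [0.4624, -0.3328, 0.0076]
tool_rot: [0.996, 0.087, 0.002, 0.001]
ft_force: [0.1, 2.0, 5.9]
grip_width: 0.0606
grasp_force: 66.1
clock: 31.55
eef_pos: [0.4615, -0.3329, 0.2471]
tool_rot: [0.996, 0.087, 0.002, 0.001]
ft_force: [0.4, -0.2, -1.2]
grip_width: 0.061
grasp_force: 65.5
```

```bash
python3 -m creep '[[-0.4,4.5,0,0,0,-0.7],[-0.4,4.5,0,0,0,-0.7],[-0.4,4.5,0,0,0,-0.7],[-0.4,4.5,0,0,0,-0.7],[-0.4,4.5,0,0,0,-0.7],[-0.4,4.5,0,0,0,-0.7],[-0.4,4.5,0,0,0,-0.6],[-0.3,1.7,0,0,0,0]]' ;python3 -m creep '[[0,0,0,0,0,0],[0,0,0,0,0,0],[0,0,0,0,0,0]]'
```

```text
clock: 32.35
eef_pos: [0.4277, 0.0029, 0.2434]
tool_rot: [0.999, 0.047, -0.002, -0.001]
ft_force: [0.4, -0.3, -0.7]
grip_width: 0.0609
grasp_force: 65.8
clock: 32.65
eef_pos: [0.4295, -0.0012, 0.2445]
tool_rot: [0.999, 0.044, -0.001, 0.0]
ft_force: [-0.0, -0.7, -1.1]
grip_width: 0.0608
grasp_force: 65.8
```

```bash
python3 -m creep '[[0.1,0.1,-2,0,0,0],[0,0,-2,0,0,0],[0,0,-2,0,0,0],[0,0,-0.6,0,0,0],[0,0,0,0,0,0],[0,0,0,0,0,0]]';python3 -m creep '[[0,0,-0.4,0,0,0],[0,0,-0.3,0,0,0],[0,0,0,0,0,0],[0,0,0,0,0,0]]';python3 -m creep '[[0,0,-0.3,0,0,0],[0,0,-0.3,0,0,0],[0,0,0,0,0,0],[0,0,0,0,0,0]]'
```

```text
clock: 33.25
eef_pos: [0.4312, 0.0001, 0.1799]
tool_rot: [0.999, 0.044, 0.0, 0.0]
ft_force: [-0.7, -0.1, -1.5]
grip_width: 0.0609
grasp_force: 65.8
clock: 33.65
eef_pos: [0.4311, 0.0005, 0.1726]
tool_rot: [0.999, 0.045, 0.0, 0.0]
ft_force: [0.4, -1.6, 0.2]
grip_width: 0.0611
grasp_force: 65.7
clock: 34.05
eef_pos: [0.4313, 0.0007, 0.1667]
tool_rot: [0.999, 0.045, 0.001, 0.0]
ft_force: [1.3, -1.0, 3.6]
grip_width: 0.0609
grasp_force: 66.2
```

```bash
python3 -m creep '[[0,0,-0.3,0,0,0],[0,0,0,0,0,0],[0,0,0.5,0,0,0],[0,0,0,0,0,0]]';python3 -m creep '[[0,0,0,0,0,0],[0,0,0,0,0,0],[0,0,0,0,0,0],[0,0,3.5,0,0,0],[0,0,3.5,0,0,0],[0,0,0,0,0,0],[0,0,0,0,0,0]]' 1;python3 chk.py A 0;python3 -m creep '[[0.4,-4,0,0,0,1.4],[0.4,-4,0,0,0,1.4],[0.4,-4,-2.5,0,0,1.4],[0.4,-4,-2.5,0,0,1.4],[0.4,-3.2,-3,0,0,1.4],[0,0,-4,0,0,0],[0,0,-3.5,0,0,0],[0,0,0,0,0,0]]' ;python3 -m creep '[[0,0,0,0,0,0],[0,0,0,0,0,0],[0,0,0,0,0,0]]'
```

```text
clock: 34.45
eef_pos: [0.4312, 0.0007, 0.1687]
tool_rot: [0.999, 0.045, 0.0, 0.0]
ft_force: [1.1, -1.3, -0.0]
grip_width: 0.0607
grasp_force: 66.0
clock: 35.15
eef_pos: [0.4312, 0.0009, 0.2387]
tool_rot: [0.999, 0.045, 0.001, -0.0]
ft_force: [0.8, -0.4, -0.6]
grip_width: 0.0858
grasp_force: 0.0
A [ 0.4555 -0.1909 14.329   0.9461] [ 0.4328 -0.2071 13.8749  0.9649]
[0.4304 0.0008 0.2377]
clock: 36.0
eef_pos: [0.4448, -0.1891, 0.0771]
tool_rot: [0.994, 0.106, -0.006, -0.004]
ft_force: [-1.3, 0.3, 0.5]
grip_width: 0.0855
grasp_force: 0.0
clock: 36.3
eef_pos: [0.4525, -0.1917, 0.0854]
tool_rot: [0.994, 0.106, 0.002, 0.001]
ft_force: [0.0, -0.2, -1.0]
grip_width: 0.0853
grasp_force: 0.0
```

Tub A was knocked by about (-23,-16) mm. I re-measure before going down.

```bash
python3 -m creep '[[-2.4,-1.7,0,0,0,0],[0,0,0,0,0,0],[0,0,0,0,0,0],[0,0,0,0,0,0]]'; python3 chk.py A 0; python3 - <<'E'
from h import *
for n in C: cv2.imwrite(f"pics/k_{n}.png",camera(n)[:,:,::-1])
a=cv2.imread("pics/k_scene.png")[130:260,170:330]
cv2.imwrite("pics/k.png",cv2.resize(a,(738,600),interpolation=2))
E
```

```text
clock: 36.7
eef_pos: [0.428, -0.2084, 0.0843]
tool_rot: [0.994, 0.106, 0.001, 0.001]
ft_force: [0.1, 0.2, -0.5]
grip_width: 0.085
grasp_force: 0.0
A [ 0.4555 -0.1909 14.329   0.9461] [ 0.4322 -0.2075 13.3627  0.9471]
[ 0.4279 -0.2083  0.0841]
```

View pics/k.png

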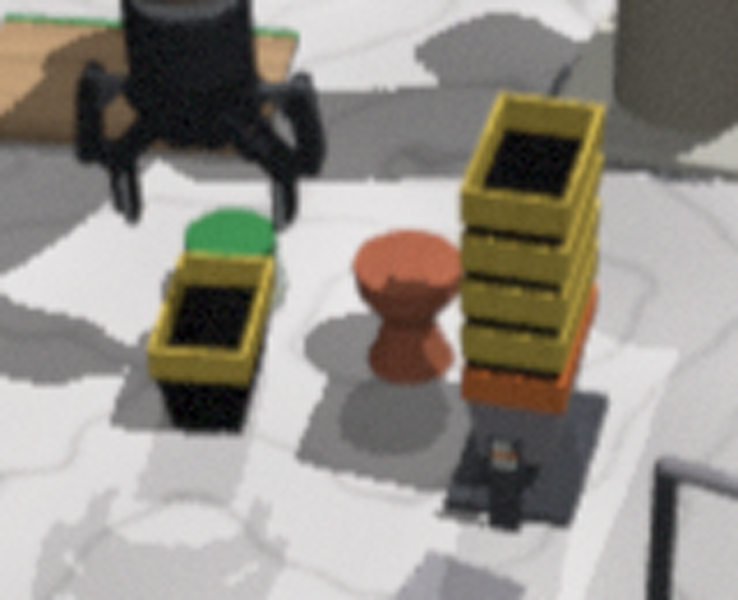

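The stack of four stands neat at crop (535,150)–(520,410). The last tub is at (215,310), with the green jar right behind it and the fingers straddling the tub. I go down on it.

```bash
python3 -m creep '[[0,-0.1,-3,0,0,0],[0,0,-3,0,0,0],[0,0,-1.9,0,0,0],[0,0,0,0,0,0],[0,0,0,0,0,0]]'; python3 -m creep '[[0,0,0,0,0,0],[0,0,0,0,0,0],[0,0,0,0,0,0],[0,0,0,0,0,0],[0,0,0,0,0,0]]' -1; python3 -m creep '[[0,0,2,0,0,0],[0,0,4,0,0,0],[0,0,5,0,0,0],[0,0,5,0,0,0],[0,0,5,0,0,0],[0,0,5,0,0,0],[0,0,2,0,0,0],[0,0,0,0,0,0]]'
```

```text
clock: 37.35
eef_pos: [0.4271, -0.2091, 0.0044]
tool_rot: [0.994, 0.106, -0.0, -0.0]
ft_force: [0.0, 0.7, 0.2]
grip_width: 0.0855
grasp_force: 0.0
clock: 37.85
eef_pos: [0.4286, -0.2102, 0.0059]
tool_rot: [0.994, 0.106, 0.002, 0.001]
ft_force: [-0.3, -0.0, 6.5]
grip_width: 0.061
grasp_force: 65.9
clock: 38.65
eef_pos: [0.4285, -0.2101, 0.2882]
tool_rot: [0.994, 0.106, 0.003, 0.002]
ft_force: [0.3, -0.2, -1.1]
grip_width: 0.0613
grasp_force: 65.4
```

```bash
python3 -m creep '[[0.05,4.2,0,0,0,-1.4],[0.05,4.2,0,0,0,-1.4],[0.05,4.2,0,0,0,-1.4],[0.05,4.2,0,0,0,-1.4],[0.05,4.2,0,0,0,-1.4],[0,0,0,0,0,0],[0,0,0,0,0,0],[0,0,0,0,0,0]]' ;python3 -m creep '[[0,0,-2,0,0,0],[0,0,-2,0,0,0],[0,0,-2,0,0,0],[0,0,-1,0,0,0],[0,0,0,0,0,0],[0,0,0,0,0,0]]'
```

```text
clock: 39.45
eef_pos: [0.4287, 0.0001, 0.2832]
tool_rot: [0.999, 0.045, -0.001, 0.0]
ft_force: [0.3, 0.3, -0.8]
grip_width: 0.0609
grasp_force: 65.9
clock: 40.05
eef_pos: [0.4296, 0.0, 0.2147]
tool_rot: [0.999, 0.044, 0.0, 0.0]
ft_force: [0.5, -0.7, -1.7]
grip_width: 0.0608
grasp_force: 65.8
```

```bash
python3 -m creep '[[0.1,0,-0.5,0,0,0],[0,0,-0.5,0,0,0],[0,0,0,0,0,0],[0,0,0,0,0,0]]';python3 -m creep '[[0,0,-0.3,0,0,0],[0,0,-0.3,0,0,0],[0,0,0,0,0,0],[0,0,0,0,0,0]]';python3 -m creep '[[0,0,-0.2,0,0,0],[0,0,-0.2,0,0,0],[0,0,0,0,0,0],[0,0,0,0,0,0]]'
```

```text
clock: 40.45
eef_pos: [0.4301, 0.0008, 0.2042]
tool_rot: [0.999, 0.045, -0.0, 0.0]
ft_force: [-1.6, -0.6, -1.5]
grip_width: 0.0609
grasp_force: 65.9
clock: 40.85
eef_pos: [0.4303, 0.0007, 0.1984]
tool_rot: [0.999, 0.045, 0.0, 0.0]
ft_force: [-1.4, 0.2, 1.5]
grip_width: 0.0612
grasp_force: 66.0
clock: 41.25
eef_pos: [0.4305, 0.0007, 0.1947]
tool_rot: [0.999, 0.045, 0.0, 0.0]
ft_force: [-2.2, 0.0, 4.7]
grip_width: 0.061
grasp_force: 66.3
```

```bash
python3 -m creep '[[0,0,-0.2,0,0,0],[0,0,-0.2,0,0,0],[0,0,0,0,0,0],[0,0,0,0,0,0],[0,0,0,0,0,0]]';python3 -m creep '[[0,0,0.3,0,0,0],[0,0,0.3,0,0,0],[0,0,0,0,0,0],[0,0,0,0,0,0]]'
```

```text
clock: 41.75
eef_pos: [0.4308, 0.0007, 0.1912]
tool_rot: [0.999, 0.045, 0.001, 0.0]
ft_force: [-3.2, -0.8, 8.4]
grip_width: 0.0611
grasp_force: 66.7
clock: 42.15
eef_pos: [0.4304, 0.0007, 0.1961]
tool_rot: [0.999, 0.045, 0.0, 0.0]
ft_force: [-1.7, -0.9, 1.9]
grip_width: 0.0609
grasp_force: 66.2
```

```bash
python3 -m creep '[[0,0,0,0,0,0],[0,0,0,0,0,0],[0,0,0,0,0,0],[0,0,3.5,0,0,0],[0,0,3.5,0,0,0],[0,0,0,0,0,0]]' 1;python3 -m creep '[[0,3,0,0,0,8],[0.4,3.2,0,0,0,8],[0.4,3.2,0,0,0,8],[0.4,3.2,0,0,0,8],[0.4,3.2,-1,0,0,8],[0.4,3.2,-1,0,0,8],[0.4,3.2,-2,0,0,8],[0,3,-2,0,0,8]]' ;python3 -m creep '[[0,0,0,0,0,8],[0,0,0,0,0,8],[0,0,0,0,0,8],[0,0,0,0,0,7],[0,0,0,0,0,0],[0,0,0,0,0,0],[0,0,0,0,0,0]]'; python3 - <<'E'
from h import *
ims=snap()
for n in ims: cv2.imwrite(f"pics/d_{n}.png",ims[n][:,:,::-1])
a=cv2.resize(ims["scene"][110:280,260:460],(471,400),interpolation=2); b=cv2.resize(ims["top"][190:280,225:300],(329,400),interpolation=2)
cv2.imwrite("pics/d.png",np.hstack([a,b])[:,:,::-1])
E
```

```text
clock: 42.75
eef_pos: [0.4332, 0.0008, 0.2707]
tool_rot: [0.999, 0.045, 0.004, 0.0]
ft_force: [0.2, -1.2, 0.0]
grip_width: 0.0857
grasp_force: 0.0
clock: 43.55
eef_pos: [0.4548, 0.2544, 0.2051]
tool_rot: [0.822, 0.57, 0.0, 0.0]
ft_force: [-0.1, -0.9, 0.1]
grip_width: 0.0856
grasp_force: 0.0
clock: 44.25
eef_pos: [0.4543, 0.2527, 0.206]
tool_rot: [0.642, 0.766, -0.0, -0.0]
ft_force: [-0.2, -0.6, 0.5]
grip_width: 0.0853
grasp_force: 0.0
```

View pics/d.png

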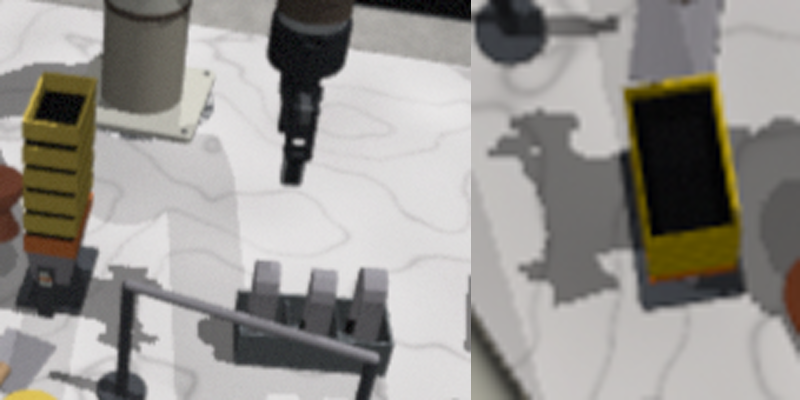

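The stack of five stands straight on the cradle at crop (60,160), and the shut-out gripper is above the first tongs at (290,150). I descend on the first tongs.

```bash
python3 -m creep '[[0,0,-4.5,0,0,0],[0,0,-4.5,0,0,0],[0,0,-4,0,0,0],[0,0,-3,0,0,0],[0,0,-2.4,0,0,0],[0,0,0,0,0,0],[0,0,0,0,0,0]]'; python3 -m creep '[[0,0,0,0,0,0],[0,0,0,0,0,0],[0,0,0,0,0,0],[0,0,0,0,0,0],[0,0,0,0,0,0],[0,0,0,0,0,0]]' -1
```

```text
clock: 45.05
eef_pos: [0.4544, 0.2527, 0.0226]
tool_rot: [0.642, 0.767, -0.0, -0.0]
ft_force: [-0.1, 0.4, 0.2]
grip_width: 0.0855
grasp_force: 0.0
clock: 45.65
eef_pos: [0.456, 0.2536, 0.0239]
tool_rot: [0.642, 0.767, 0.002, 0.001]
ft_force: [0.4, 0.3, 6.9]
grip_width: 0.0446
grasp_force: 59.7
```

```bash
python3 -m creep '[[0,0,3,0,0,0],[0,0,4,0,0,0],[0,0,4.5,0,0,0],[0,0,4.5,0,0,0],[0,0,4.5,0,0,0],[0,0,0,0,0,0]]'; python3 -m creep '[[3,-1.5,0,0,0,-4.3],[3,-1.5,0,0,0,-4.3],[3,-1.5,0,0,0,-4.3],[3,-1.5,0,0,0,-4.3],[2.1,-1,0,0,0,0],[0,0,0,0,0,0],[0,0,0,0,0,0],[0,0,0,0,0,0]]'; python3 - <<'E'
from h import *
for n in C: cv2.imwrite(f"pics/e_{n}.png",camera(n)[:,:,::-1])
a=cv2.imread("pics/e_scene.png")[150:290,290:430]
cv2.imwrite("pics/e.png",cv2.resize(a,(600,600),interpolation=2))
E
```

```text
clock: 46.25
eef_pos: [0.4574, 0.2545, 0.2344]
tool_rot: [0.642, 0.767, 0.006, 0.002]
ft_force: [0.5, 0.7, -0.6]
grip_width: 0.0443
grasp_force: 62.4
clock: 47.05
eef_pos: [0.5943, 0.1831, 0.2268]
tool_rot: [0.749, 0.663, -0.001, -0.0]
ft_force: [0.4, 0.2, -0.1]
grip_width: 0.0447
grasp_force: 62.3
```

View pics/e.png

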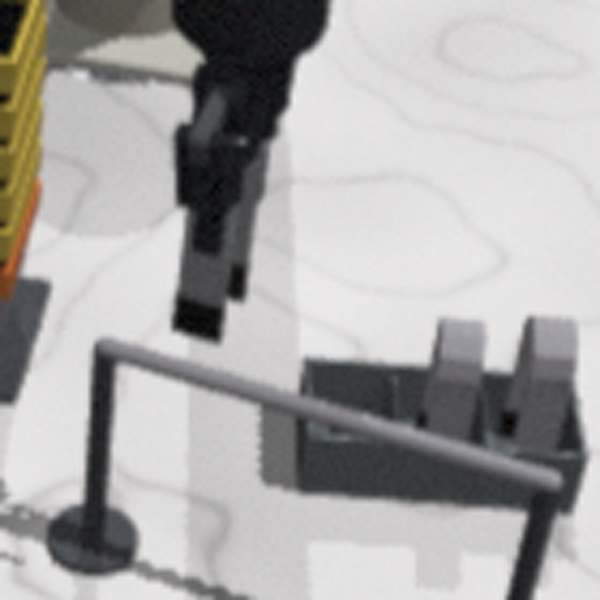

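The tongs are held over the bar with leg ends at crop (198,335) and (235,298), on either side of the bar's line. I lower them onto it.

```bash
python3 -m creep '[[0.1,0,-3,0,0,0],[0,0,-4,0,0,0],[0,0,-4,0,0,0],[0,0,-2.4,0,0,0],[0,0,0,0,0,0],[0,0,0,0,0,0]]'; python3 -m creep '[[0,0,-0.4,0,0,0],[0,0,-0.4,0,0,0],[0,0,0,0,0,0],[0,0,0,0,0,0]]';python3 -m creep '[[0,0,-0.3,0,0,0],[0,0,-0.2,0,0,0],[0,0,0,0,0,0],[0,0,0,0,0,0]]'
```

```text
clock: 47.75
eef_pos: [0.5961, 0.1833, 0.0941]
tool_rot: [0.749, 0.663, 0.0, 0.0]
ft_force: [-0.5, 1.0, -1.0]
grip_width: 0.0442
grasp_force: 62.3
clock: 48.15
eef_pos: [0.5966, 0.1828, 0.0859]
tool_rot: [0.749, 0.662, 0.0, 0.0]
ft_force: [-0.3, 0.6, -1.2]
grip_width: 0.0445
grasp_force: 62.3
clock: 48.55
eef_pos: [0.5963, 0.1827, 0.0801]
tool_rot: [0.749, 0.662, -0.0, -0.0]
ft_force: [0.0, 0.1, -0.9]
grip_width: 0.0443
grasp_force: 62.3
```

```bash
python3 -m creep '[[0,0,-0.2,0,0,0],[0,0,0,0,0,0],[0,0,0,0,0,0]]';python3 -m creep '[[0,0,-0.2,0,0,0],[0,0,0,0,0,0],[0,0,0,0,0,0]]';python3 -m creep '[[0,0,-0.1,0,0,0],[0,0,0,0,0,0],[0,0,0,0,0,0]]'
```

```text
clock: 48.85
eef_pos: [0.5963, 0.1827, 0.0782]
tool_rot: [0.749, 0.662, -0.0, -0.0]
ft_force: [0.1, -0.1, -1.1]
grip_width: 0.0444
grasp_force: 62.3
clock: 49.15
eef_pos: [0.5967, 0.1828, 0.0771]
tool_rot: [0.749, 0.662, 0.001, 0.0]
ft_force: [-0.5, 1.0, 4.0]
grip_width: 0.0444
grasp_force: 62.9
clock: 49.45
eef_pos: [0.5968, 0.1829, 0.077]
tool_rot: [0.749, 0.662, 0.001, 0.0]
ft_force: [-2.3, 0.6, 8.3]
grip_width: 0.0442
grasp_force: 64.0
```

```bash
python3 -m creep '[[0,0,0.1,0,0,0],[0,0,0,0,0,0],[0,0,0,0,0,0],[0,0,0,0,0,0],[0,0,0,0,0,0]]' 1;python3 -m creep '[[0,0,3,0,0,0],[0,0,4,0,0,0],[0,0,4.5,0,0,0],[0,0,1.5,0,0,0],[-3,2.6,0,0,0,4],[-3,2.6,0,0,0,4],[-3,2.6,0,0,0,4],[-3,2.6,0,0,0,4]]';python3 -m creep '[[-2.6,2.4,0,0,0,2.5],[0,0,0,0,0,0],[0,0,0,0,0,0],[0,0,0,0,0,0]]'; python3 - <<'E'
from h import *
for n in C: cv2.imwrite(f"pics/f_{n}.png",camera(n)[:,:,::-1])
a=cv2.imread("pics/f_scene.png")[150:290,290:430]; b=cv2.imread("pics/f_top.png")[160:260,140:260]
cv2.imwrite("pics/f.png",np.hstack([cv2.resize(a,(400,400),interpolation=2),cv2.resize(b,(400,333),interpolation=2)[:400].copy() if 0 else cv2.copyMakeBorder(cv2.resize(b,(400,333),interpolation=2),0,67,0,0,0)]))
E
```

```text
clock: 49.95
eef_pos: [0.5962, 0.1827, 0.0759]
tool_rot: [0.749, 0.662, -0.0, -0.0]
ft_force: [-0.4, -0.3, -0.2]
grip_width: 0.0856
grasp_force: 0.0
clock: 50.75
eef_pos: [0.4752, 0.2874, 0.2063]
tool_rot: [0.649, 0.761, 0.0, -0.0]
ft_force: [0.1, 0.6, 0.6]
grip_width: 0.0853
grasp_force: 0.0
clock: 51.15
eef_pos: [0.451, 0.3103, 0.2063]
tool_rot: [0.633, 0.774, 0.0, 0.0]
ft_force: [0.7, -0.5, -0.5]
grip_width: 0.0854
grasp_force: 0.0
```

View pics/f.png

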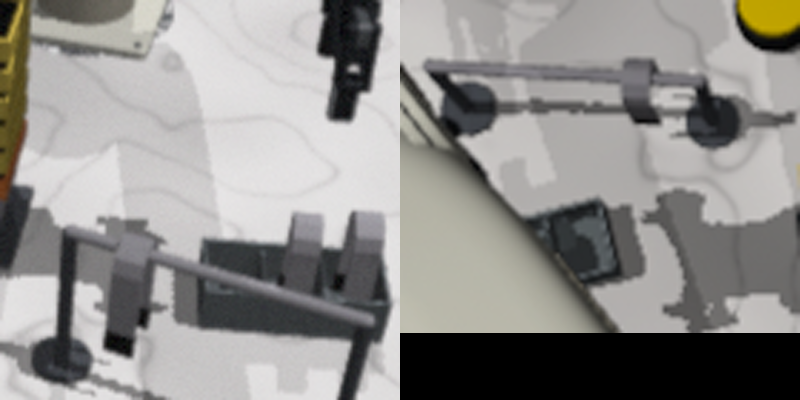

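The first tongs hang on the bar at scene crop (130,290), bend on the bar and a leg on each side. I take the second pair.

```bash
python3 -m creep '[[0,0.1,-4.5,0,0,0],[0,0,-4.5,0,0,0],[0,0,-4,0,0,0],[0,0,-3,0,0,0],[0,0,-2.4,0,0,0],[0,0,0,0,0,0],[0,0,0,0,0,0]]'; python3 -m creep '[[0,0,0,0,0,0],[0,0,0,0,0,0],[0,0,0,0,0,0],[0,0,0,0,0,0],[0,0,0,0,0,0],[0,0,0,0,0,0]]' -1
```

```text
clock: 51.95
eef_pos: [0.4509, 0.3111, 0.0223]
tool_rot: [0.634, 0.774, -0.0, -0.0]
ft_force: [-0.4, 0.7, -0.2]
grip_width: 0.0856
grasp_force: 0.0
clock: 52.55
eef_pos: [0.452, 0.3127, 0.0241]
tool_rot: [0.633, 0.774, 0.002, 0.001]
ft_force: [1.6, 0.1, 5.4]
grip_width: 0.0447
grasp_force: 59.9
```

```bash
python3 -m creep '[[0,0,3,0,0,0],[0,0,4,0,0,0],[0,0,4.5,0,0,0],[0,0,4.5,0,0,0],[0,0,4.5,0,0,0],[0,0,0,0,0,0]]'; python3 -m creep '[[3,-1.3,0,0,0,-4],[3,-1.3,0,0,0,-4],[3,-1.3,0,0,0,-4],[3,-1.3,0,0,0,-4],[3.2,-1.2,0,0,0,-2.6],[0,0,0,0,0,0],[0,0,0,0,0,0],[0,0,0,0,0,0]]';python3 -m creep '[[0,0,0,0,0,0]]'
```

```text
clock: 53.15
eef_pos: [0.4531, 0.3138, 0.2347]
tool_rot: [0.633, 0.774, 0.006, 0.002]
ft_force: [0.4, 0.5, -0.8]
grip_width: 0.0445
grasp_force: 60.3
clock: 53.95
eef_pos: [0.6012, 0.248, 0.2267]
tool_rot: [0.749, 0.662, -0.001, -0.0]
ft_force: [0.8, 0.5, -0.7]
grip_width: 0.0445
grasp_force: 60.3
clock: 54.05
eef_pos: [0.6012, 0.2484, 0.2276]
tool_rot: [0.749, 0.662, -0.0, -0.0]
ft_force: [0.3, 1.1, -0.6]
grip_width: 0.0449
grasp_force: 60.3
```

```bash
python3 -m creep '[[0.15,0,-3,0,0,0],[0,0,-4,0,0,0],[0,0,-4,0,0,0],[0,0,-3,0,0,0],[0,0,0,0,0,0],[0,0,0,0,0,0]]'; python3 -m creep '[[0,0,-0.3,0,0,0],[0,0,-0.3,0,0,0],[0,0,0,0,0,0],[0,0,0,0,0,0]]';python3 -m creep '[[0,0,-0.2,0,0,0],[0,0,0,0,0,0],[0,0,0,0,0,0]]'
```

```text
clock: 54.65
eef_pos: [0.6033, 0.2483, 0.0882]
tool_rot: [0.749, 0.662, -0.0, -0.0]
ft_force: [-0.4, 0.7, -0.4]
grip_width: 0.0446
grasp_force: 60.4
clock: 55.05
eef_pos: [0.6043, 0.2479, 0.0822]
tool_rot: [0.75, 0.662, 0.001, 0.0]
ft_force: [0.4, -0.0, -0.3]
grip_width: 0.0445
grasp_force: 60.4
clock: 55.35
eef_pos: [0.6037, 0.2477, 0.0792]
tool_rot: [0.75, 0.662, -0.0, -0.0]
ft_force: [-0.8, 0.3, 0.1]
grip_width: 0.0448
grasp_force: 60.4
```

```bash
python3 -m creep '[[0,0,-0.2,0,0,0],[0,0,0,0,0,0],[0,0,0,0,0,0]]';python3 -m creep '[[0,0,-0.1,0,0,0],[0,0,0,0,0,0],[0,0,0,0,0,0]]'
```

```text
clock: 55.65
eef_pos: [0.6038, 0.2477, 0.0773]
tool_rot: [0.75, 0.662, -0.0, -0.0]
ft_force: [0.9, -0.8, -0.3]
grip_width: 0.0446
grasp_force: 60.3
clock: 55.95
eef_pos: [0.604, 0.2478, 0.0772]
tool_rot: [0.75, 0.662, 0.0, 0.0]
ft_force: [-1.4, -0.6, 5.6]
grip_width: 0.0442
grasp_force: 61.3
```

```bash
python3 -m creep '[[0,0,0,0,0,0],[0,0,0,0,0,0],[0,0,0,0,0,0],[0,0,0,0,0,0],[0,0,0,0,0,0]]' 1;python3 -m creep '[[0,0,3,0,0,0],[0,0,4,0,0,0],[0,0,4.5,0,0,0],[0,0,1.5,0,0,0],[-3.4,2.3,0,0,0,4],[-3.4,2.3,0,0,0,4],[-3.4,2.3,0,0,0,4],[-3.4,2.3,0,0,0,4]]';python3 -m creep '[[-3.6,2.4,0,0,0,3.5],[0,0,0,0,0,0],[0,0,0,0,0,0],[0,0,0,0,0,0]]';python3 -m creep '[[0,0,0,0,0,0]]'
```

```text
clock: 56.45
eef_pos: [0.6038, 0.2476, 0.076]
tool_rot: [0.75, 0.662, -0.0, -0.0]
ft_force: [-0.7, 0.3, 0.1]
grip_width: 0.0855
grasp_force: 0.0
clock: 57.25
eef_pos: [0.4666, 0.3403, 0.2064]
tool_rot: [0.649, 0.76, 0.0, -0.0]
ft_force: [0.3, 1.1, 0.2]
grip_width: 0.0852
grasp_force: 0.0
clock: 57.65
eef_pos: [0.4326, 0.3634, 0.2064]
tool_rot: [0.627, 0.779, 0.0, 0.0]
ft_force: [0.4, -0.6, -0.1]
grip_width: 0.0851
grasp_force: 0.0
clock: 57.75
eef_pos: [0.4329, 0.363, 0.2062]
tool_rot: [0.628, 0.778, -0.0, 0.0]
ft_force: [-0.5, -0.3, -0.5]
grip_width: 0.0852
grasp_force: 0.0
```

```bash
python3 -m creep '[[0,0.1,-4.5,0,0,0],[0,0,-4.5,0,0,0],[0,0,-4,0,0,0],[0,0,-3,0,0,0],[0,0,-2.4,0,0,0],[0,0,0,0,0,0],[0,0,0,0,0,0]]'; python3 -m creep '[[0,0,0,0,0,0],[0,0,0,0,0,0],[0,0,0,0,0,0],[0,0,0,0,0,0],[0,0,0,0,0,0],[0,0,0,0,0,0]]' -1;python3 -m creep '[[0,0,3,0,0,0],[0,0,4,0,0,0],[0,0,4.5,0,0,0],[0,0,4.5,0,0,0],[0,0,4.5,0,0,0],[0,0,0,0,0,0]]'
```

```text
clock: 58.45
eef_pos: [0.4326, 0.3641, 0.0223]
tool_rot: [0.628, 0.779, -0.0, -0.0]
ft_force: [0.2, 1.0, -0.0]
grip_width: 0.0853
grasp_force: 0.0
clock: 59.05
eef_pos: [0.4333, 0.3658, 0.0241]
tool_rot: [0.627, 0.779, 0.002, 0.001]
ft_force: [1.2, 0.2, 5.7]
grip_width: 0.0441
grasp_force: 59.8
clock: 59.65
eef_pos: [0.4343, 0.3671, 0.2347]
tool_rot: [0.627, 0.779, 0.006, 0.001]
ft_force: [0.3, 0.6, -0.2]
grip_width: 0.0443
grasp_force: 62.4
```

```bash
python3 -m creep '[[3.6,-1,0,0,0,-4],[3.6,-1,0,0,0,-4],[3.6,-1,0,0,0,-4],[3.6,-1,0,0,0,-4],[3.5,-1.2,0,0,0,-3.4],[0,0,0,0,0,0],[0,0,0,0,0,0],[0,0,0,0,0,0]]';python3 -m creep '[[0,0,0,0,0,0]]'
```

```text
clock: 60.45
eef_pos: [0.6097, 0.313, 0.2266]
tool_rot: [0.749, 0.663, -0.001, -0.0]
ft_force: [-0.4, -0.4, 0.3]
grip_width: 0.0445
grasp_force: 62.3
clock: 60.55
eef_pos: [0.6096, 0.3134, 0.2278]
tool_rot: [0.749, 0.663, -0.0, -0.0]
ft_force: [0.6, 0.5, -0.3]
grip_width: 0.0446
grasp_force: 62.3
```

```bash
python3 -m creep '[[0.1,0,-3,0,0,0],[0,0,-4,0,0,0],[0,0,-4,0,0,0],[0,0,-3,0,0,0],[0,0,0,0,0,0],[0,0,0,0,0,0]]'; python3 -m creep '[[0,0,-0.4,0,0,0],[0,0,-0.4,0,0,0],[0,0,0,0,0,0],[0,0,0,0,0,0]]';python3 -m creep '[[0,0,-0.2,0,0,0],[0,0,0,0,0,0],[0,0,0,0,0,0]]';python3 -m creep '[[0,0,-0.1,0,0,0],[0,0,0,0,0,0],[0,0,0,0,0,0]]'
```

```text
clock: 61.15
eef_pos: [0.6112, 0.3133, 0.0883]
tool_rot: [0.749, 0.663, -0.0, -0.0]
ft_force: [0.5, -0.3, -0.4]
grip_width: 0.0443
grasp_force: 62.4
clock: 61.55
eef_pos: [0.6122, 0.3128, 0.0801]
tool_rot: [0.749, 0.662, 0.001, 0.0]
ft_force: [-0.5, 0.8, -1.1]
grip_width: 0.0444
grasp_force: 62.4
clock: 61.85
eef_pos: [0.6119, 0.3127, 0.0773]
tool_rot: [0.749, 0.662, -0.0, -0.0]
ft_force: [0.3, 0.0, -0.9]
grip_width: 0.045
grasp_force: 62.3
clock: 62.15
eef_pos: [0.612, 0.3128, 0.0771]
tool_rot: [0.749, 0.662, 0.0, 0.0]
ft_force: [-1.5, -1.1, 4.5]
grip_width: 0.0447
grasp_force: 63.4
```

```bash
python3 -m creep '[[0,0,0,0,0,0],[0,0,0,0,0,0],[0,0,0,0,0,0],[0,0,0,0,0,0],[0,0,0,0,0,0]]' 1;python3 -m creep '[[0,0,3,0,0,0],[0,0,4,0,0,0],[0,0,4.5,0,0,0],[0,0,3,0,0,0],[-4,0,0,0,0,0],[-4,0,0,0,0,0],[-4,0,0,0,0,0],[-4,0,0,0,0,0]]';python3 -m creep '[[-4,0,0,0,0,0],[0,0,0,0,0,0],[0,0,0,0,0,0],[0,0,0,0,0,0]]'; python3 - <<'E'
from h import *
im=camera("scene"); im0=cv2.imread("pics/scene0.png")[:,:,::-1]
tm=camera("top"); 
y=np.array([.1235,.992,0]); m=np.array([.6037,.2477,0])
d=(np.abs(im.astype(int)-im0).sum(2)>90).astype(np.uint8)
# same-pose template: predicted outer-leg quad for each tongs, fraction of pixels changed
xx=np.array([.992,-.1235,0])
for s in(-.065,0,.065):
    for side in(1,-1):
        P=[m+y*(s+a)+xx*(.022*side)+[0,0,z] for a,z in((-.011,.065),(.011,.065),(.011,.145),(-.011,.145))]
        q=np.zeros(d.shape,np.uint8); cv2.fillConvexPoly(q,np.int32(proj("scene",P)),1)
        below=[p-[0,0,.025+.085*0] for p in P]; 
        print(s,side,(d&q).sum()/q.sum(), im[q>0].mean(0).round(), (d&q)[:].sum())
    P=m+y*s+[0,0,.170]; c=proj("top",P)[0]; print(" bend top px",tm[int(round(c[1])),int(round(c[0]))], im[tuple(np.int32(proj("scene",P)[0].round()))[::-1]])
print("stack top fit",held(.034+.033*5-.004,tm,h=(20,34),cam="top"),"seat",held(.034,cv2.imread("pics/top0.png")[:,:,::-1].copy(),h=(0,14),cam="top"))
print(status.get_obs()['clock'])
E
```

```text
clock: 62.65
eef_pos: [0.6118, 0.3127, 0.076]
tool_rot: [0.749, 0.662, -0.0, -0.0]
ft_force: [0.5, -0.4, 0.0]
grip_width: 0.0855
grasp_force: 0.0
clock: 63.45
eef_pos: [0.4504, 0.3126, 0.2212]
tool_rot: [0.749, 0.662, 0.0, -0.0]
ft_force: [-0.1, 0.3, 0.4]
grip_width: 0.0851
grasp_force: 0.0
clock: 63.85
eef_pos: [0.4129, 0.3131, 0.2217]
tool_rot: [0.749, 0.662, 0.001, 0.0]
ft_force: [0.2, -0.1, -0.5]
grip_width: 0.0856
grasp_force: 0.0
-0.065 1 1.0 [64. 64. 66.] 239
-0.065 -1 0.8541666666666666 [91. 90. 93.] 205
 bend top px [122 120 125] [138 138 144]
0 1 0.7942238267148014 [73. 73. 75.] 220
0 -1 0.40077821011673154 [92. 91. 95.] 103
 bend top px [124 122 127] [135 133 140]
0.065 1 0.8901960784313725 [71. 70. 73.] 227
0.065 -1 0.7325581395348837 [95. 93. 98.] 189
 bend top px [128 126 131] [135 133 139]
stack top fit [4.1990e-01 2.0000e-03 3.1385e+00 8.1470e-01] seat [4.284e-01 9.000e-04 5.359e+00 9.013e-01]
63.95
```

```bash
python3 -c "
from workcell import ticket
print(ticket.job_done())"
```

```text
the job is handed in; nothing more can be done
None
```

I handed the job in at about 64 s: all five yellow tubs are nested and lightly pushed to an estimated 10 mm dip, and all three tongs hang on the rail; the stack was last checked by eye before the tongs, the second and third tongs only by pixel checks, and no verdict was shown.

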